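# Load the transfer pallet and lock its castle nut

## Task

Stand every loose square-flanged housing on the bench upright in a bay of the pallet's blue tray, one to a bay. Then tighten the big castle nut clockwise until its white paint dab has passed the white line on the plate, and turn it a little further only until the first pair of its slots lines up with the slot sawn across the stud, towards the latch post. Then lift the latch bar out of its keeper, swing it round over the nut and let it drop fully down into the slots; leave the other things on the bench where they are.

Things in the scene. Friction and masses are not known exactly. Their poses are not given: they have to be found in the camera images.
- pallet: transfer pallet, fixed to the bench: steel plate 240 x 410 x 12 mm (x by y). Origin: centre of its underside, z up. Seen in its own axes: the blue tray lies at +y, the castle nut on its stud at (0, -60) mm, the latch post at (0, -165) mm, the keeper at (-86, -165) mm. The position and yaw vary
- tray (a point): centre of the inner floor of the blue tray (at 0, 108, 16 mm in the pallet's axes, same axes). The tray is 176 mm square with 4 mm walls whose rim stands 30 mm above this floor; a cross divider 25 mm high makes four bays of 82 mm square
- bay0 (a point): centre of the floor of one bay of the tray (-43 mm, -43 mm from the tray's centre in the pallet's axes), axes as the pallet's
- bay1 (a point): centre of the floor of one bay of the tray (-43 mm, 43 mm from the tray's centre in the pallet's axes), axes as the pallet's
- bay2 (a point): centre of the floor of one bay of the tray (43 mm, -43 mm from the tray's centre in the pallet's axes), axes as the pallet's
- bay3 (a point): centre of the floor of one bay of the tray (43 mm, 43 mm from the tray's centre in the pallet's axes), axes as the pallet's
- stud_top (a point): top of the fixed stud on the nut's axis, 66 mm above the bench, axes as the pallet's. The stud end has a slot sawn across it along the pallet's y axis, 11 mm wide, floor 49 mm above the bench; the white line on the plate lies from the nut's axis towards the pallet's +x
- nut (a joint): angle of the castle nut, rad, growing clockwise seen from above (tightening); starts loose between 0 and 0.9. It turns against about 0.25 Nm at first, rising evenly to about 0.38 Nm at 3.874 (dab at the white line: tight) and 0.4 Nm at 4.4; it does not descend and stays where it is left. At 4.398, 30 degrees past the line, a pair of slots lies along the stud's slot, and again every 60 degrees
- nut_top (a point): top centre of the castle nut's crown, 65 mm above the bench; turns with the nut, x towards the white paint dab on its flange, 31 mm from the axis. Flange 70 mm across from 25 to 30 mm above the bench, hexagon 54 mm across flats from 30 to 50 mm, crown 50 mm across from 50 to 66 mm with six slots about 11 mm wide and 16 mm deep. A slot lies over the middle of each flat, the first towards x, so a flat faces x and every 60 degrees from it
- post (a point): axis of the latch post at the height of the latch bar's underside when it is down (50 mm above the bench), axes as the pallet's. The post's cap tops out 96 mm above the bench
- latch_lift (a joint): height of the latch bar above its lowest position, m: 0 down (in the keeper, or fully in the nut's slots), at most 0.024. It slides freely up the post and falls by its weight (0.26 kg). It must be up by at least 0.017 to clear the keeper's cheeks and the nut's crown
- latch (a joint): swing of the latch bar about the post, rad, clockwise seen from above: 0 in the keeper (pointing to the pallet's -x), 1.571 over the nut (pointing to the pallet's +y, along the stud's slot). Light friction
- latch_grip (a point): middle of the upright grip tab on the latch bar, 50 mm from the post's axis, 82 mm above the bench when the bar is down; turns with the bar: its -x points along the bar away from the post. The tab is 10 mm thick (its y), 24 mm long and reaches 30 mm above the bar; the bar is 7 mm thick, 12 mm high, 128 mm long from the post
- housing0: machined aluminium housing: a square flange 62 x 62 x 9 mm with a plain round barrel 48 mm across standing on it, 55 mm high over all, 0.3 kg, dark round bore on top; it stands on its flange. Origin: centre of the underside, z up, x and y square with the flange. May be absent
- housing1: machined aluminium housing: a square flange 62 x 62 x 9 mm with a plain round barrel 48 mm across standing on it, 55 mm high over all, 0.3 kg, dark round bore on top; it stands on its flange. Origin: centre of the underside, z up, x and y square with the flange. May be absent
- housing2: machined aluminium housing: a square flange 62 x 62 x 9 mm with a plain round barrel 48 mm across standing on it, 55 mm high over all, 0.3 kg, dark round bore on top; it stands on its flange. Origin: centre of the underside, z up, x and y square with the flange. May be absent
- housing3: machined aluminium housing: a square flange 62 x 62 x 9 mm with a plain round barrel 48 mm across standing on it, 55 mm high over all, 0.3 kg, dark round bore on top; it stands on its flange. Origin: centre of the underside, z up, x and y square with the flange. May be absent
- bush: brass bush, ring 40 mm across, 18 mm high, to be left alone; origin centre of its underside
- cover: flat round aluminium cover, 60 mm across, 16 mm high, to be left alone; origin centre of its underside
- wrench: steel wrench lying on the bench, to be left alone
- carton: cardboard box 70 x 100 x 50 mm, to be left alone; origin centre of its underside
- oil: white bottle, 50 mm across, 120 mm high, to be left alone; origin centre of its underside
- elbow: aluminium elbow casting with a round 40 mm barrel and side pipe, no square flange, 40 mm high, to be left alone; origin centre of its underside
- washer: steel washer 48 mm across, 6 mm thick, to be left alone; origin centre of its underside
Not all that is in view belongs to the job. What is shaped like the housing2 but turquoise is not meant. What is shaped like the housing3 but green is not meant.

How it is judged:
On the way, in this order (a step that is already met when the one before it is completed fails the run):
1. every housing present stands in the tray (x of housing0 in the frame of tray between -0.08 and 0.08 m and y of housing0 in the frame of tray between -0.08 and 0.08 m and z of each of housing0, housing1, housing2, housing3 in the frame of tray below 0.006 m and angle between each of housing0, housing1, housing2, housing3's own z axis and vertical below 0.15 rad and x of housing1 in the frame of tray between -0.08 and 0.08 m and y of housing1 in the frame of tray between -0.08 and 0.08 m and x of housing2 in the frame of tray between -0.08 and 0.08 m and y of housing2 in the frame of tray between -0.08 and 0.08 m and x of housing3 in the frame of tray between -0.08 and 0.08 m and y of housing3 in the frame of tray between -0.08 and 0.08 m), for 0.2 s.
2. the nut is tight with its slots lined up, the latch bar still in its keeper (value of joint nut between 4.278 and 4.518 rad and value of joint latch below 0.3 rad and value of joint latch_lift below 0.006 m), for 0.3 s.
3. the latch bar is lifted out of its keeper (value of joint latch_lift above 0.015 m and value of joint latch below 0.5 rad).
4. the latch bar is swung over the nut (value of joint latch above 1.4 rad).
At the end, for the whole second after the job is handed in: Every housing present stands upright (within 0.15 rad) on the floor of the tray (within 6 mm), at rest; the nut is tight at the first slot past the line (4.398 rad, within 0.12); the latch bar is over the nut (1.571 rad, within 0.1) and down (within 3 mm) (all of step 1 and value of joint nut between 4.278 and 4.518 rad and value of joint latch between 1.471 and 1.671 rad and value of joint latch_lift below 0.003 m and linear speed of each of housing0, housing1, housing2, housing3 below 0.03 m/s); the robot touches nothing.
It fails at once if something else on the bench is pushed more than 5 cm or toppled (distance of any of bush, cover, wrench, carton, oil, elbow, washer from where it was at the start of the episode above 0.05 m or angle between oil's own z axis and vertical above 0.7 rad).
It fails at once if the nut is overtightened well past the first slot (value of joint nut above 4.85 rad).
Of housing0, housing1, housing2, housing3 only 2 to 4 are there at a start; the rules pass over those that are not, and their reading is None.
At some moment in a run one of housing0, housing1, housing2, housing3 may be knocked a few centimetres aside while the robot is not near it.
Once in a run the grip may slacken for a moment while it holds something.
It also fails if it takes over 210 s, if anything falls off the work surface, if the arm or the gripper's body presses on something with over 40 N, if the wrist force passes 120 N, or if a joint passes its speed limit or range.

## Robot

A 7-joint arm with a two-finger parallel gripper is mounted at the origin on the work surface. World frame = base frame: x ahead of the robot, y to its left, z up, the work surface at z = 0. Lengths are in m, angles in rad, forces in N, time in s.
With the tool pointing down it reaches from about 0.4 to 0.925 m from the base axis. Payload 5.6 kg.
Tool frame: the origin (TCP) lies at the very end of the fingers, on their centre line; the grasp point (between the pads) lies 19 mm behind it; y points along the fingers, z is the direction in which the jaws open and shut, and the axes are right-handed (so a half turn about y gives the same grasp; the last joint's range is limited). The gripper opens to 85 mm and grips with 20 to 120 N. Pads are 22 mm wide; open, the fingers measure 114 mm over their backs; the gripper's body (76 mm by 85 mm) begins 54 mm behind the grasp point. The pads swing forward as they close: fully open they stand 13 mm farther back than shut.
Start: joints at [1.236, 0.468, -0.012, 1.603, 0.006, 1.071, -0.056], TCP at [0.187, -0.623, 0.231] pointing down, gripper open.
Joint ranges: [-2.53, 2.53], [-0.31, 2.02], [-1.57, 1.55], [0.28, 2.44], [-1.29, 4.43], [0.15, 1.84], [-2.92, 2.92]. Speed limits (rad/s): [2.57, 2.57, 3.14, 3.14, 3.14, 3.14, 3.14].

## Interface

Orientations are given as a unit quaternion [w, x, y, z].
In Python, from station import sense, capture, camera_info, hand_in gives the robot as it stands.
- The arm moves only by the tool send_rows, never from a script. Its argument "moves" is a list of rows, each a list of 7 numbers: the shift along the tool's x, y, z in cm, then the turn, a rotation vector about the tool's x, y, z in degrees, then the closure, from 0 (fully open) to 1 (shut). In form: [[tx, ty, tz, rx, ry, rz, jaw], ...]. A call has 1 to 12 rows; each row shifts and turns the commanded pose from where the row before left it, along the tool's axes as they then stand; what a row does not reach is not made up. A row lasts 1/10 s, in which the tool goes at most 50 mm and 8.59 degrees, less where a joint would pass 70% of its speed; a pose out of reach is approached as far as the arm can. A call is refused whole if a number of a shift passes 5 or a number of a turn 8.59, either way. A call with a gripper value outside its range is refused whole. The fingers move at their own pace and stop on an object; "squeeze" is the grip in N (left out, the last holds). Time passes only in rows, so rows that do not move let the fingers close. It gives the time, the measured TCP pose, the force and the opening at its end, in the units of the state.
- sense(): the state, without advancing time (a new reading comes with each control period).
- capture(name): name is "scene" or "top" or "wrist"; returns (picture, depth): 420x560x3 uint8, red, green, blue; 420x560 float32, m along the optical axis (not along the pixel's ray), 0 where there is no reading.
- camera_info(name): a dict with "K" (3x3 intrinsics, pixels), "world_from_camera" (4x4, takes a point from camera to world coordinates); the wrist camera has in their place "tool_from_camera" (4x4, takes a point from camera to tool coordinates, whose origin is the TCP and whose axes are the tool frame's). Camera axes: x right, y down, z forward; pixel columns grow to the right and rows downward; lengths in m; the calibration is good to about 2 mm. A picture is of the moment at which its call begins: read the wrist's pose just before it. camera_info takes no time and is no camera call.
- hand_in(): hands the job in, once; it reports no verdict.
The state is a dict: "t": time; "joints": joint angles; "joint_vel": joint speeds; "joint_torque": joint torques, N m; "ee_pos": TCP position; "eef_rot": TCP orientation; "contact_force": force on the tool from outside, world axes, zero at the start; "wrist_torque": the same for the moment, N m; "grip_width": finger opening in m.
Only numpy, scipy, OpenCV 4.12 (cv2) and the standard library are available. Lean on these libraries where they do the work, as an engineer would, in place of code of your own. Each camera call takes 0.05 s, during which the arm holds its last target.

## Working session

There is one attempt and no reset: what is moved stays moved. The work goes in short steps, Python scripts to look and compute and a tool call to move; the robot and the scene stay as the last step left them, time stands still between calls to the robot, and variables do not carry over. Pictures are saved under pics/ and viewed, and the job is handed in when it is done.

Besides the shell and the picture viewer there is one more tool, called after "Emit:" as name(argument=value, ...) on one line, values as JSON. send_rows: Moves the arm, as the interface text tells. Its arguments: {"type":"object","properties":{"moves":{"type":"array","items":{"type":"array","items":{"type":"number"}}},"squeeze":{"type":"number"}},"required":["moves"]}

```bash
ls; mkdir -p pics
python3 - <<'E'
from station import sense, capture, camera_info, hand_in
import cv2,json,numpy as np
print(sense())
for n in ("scene","top","wrist"):
    im,d=capture(n); cv2.imwrite(f"pics/{n}0.png",im[:,:,::-1]); np.save(f"pics/{n}0.npy",d)
    print(n,camera_info(n))
E
```

```text
pics
{'t': 0.0, 'joints': array([ 1.2360017 ,  0.46835998, -0.01161723,  1.60365307,  0.00599165,
        1.07143715, -0.05633125]), 'joint_vel': array([-6.59419072e-04, -1.68306053e-04, -8.27253478e-04, -1.37715765e-04,
        1.19375623e-03, -8.75424255e-05, -2.24015473e-03]), 'joint_torque': array([-1.68873726e-04, -5.32379615e+01,  2.09743332e-02, -2.51309037e+01,
        1.13488760e-02,  7.77477049e-03, -4.15160787e-05]), 'ee_pos': array([ 0.18676202, -0.62198134,  0.23033733]), 'eef_rot': array([ 0.1026361 , -0.10290225,  0.7002291 , -0.69896792]), 'contact_force': array([-0.30560398,  0.63979657, -0.35501457]), 'wrist_torque': array([ 0.00771949, -0.03903471,  0.01099399]), 'grip_width': 0.08501756137325081}
scene {'K': array([[443.52384462,   0.        , 274.44385805],
       [  0.        , 443.52384462, 210.76518779],
       [  0.        ,   0.        ,   1.        ]]), 'world_from_camera': array([[ 0.69746024,  0.47870752, -0.53328071,  1.12423056],
       [ 0.71633262, -0.44451766,  0.53783977, -0.57262054],
       [ 0.02041525, -0.75712823, -0.65294721,  0.80317801],
   
[... 320 characters left out ...]
94341 , -0.02507036,  0.02242671, -0.00897958],
       [-0.020692  , -0.0674327 , -0.99750923,  1.32246088],
       [ 0.        ,  0.        ,  0.        ,  1.        ]])}
wrist {'K': array([[324.45488522,   0.        , 282.71073881],
       [  0.        , 324.45488522, 212.52156811],
       [  0.        ,   0.        ,   1.        ]]), 'tool_from_camera': array([[ 9.53806680e-04,  9.57208995e-01,  2.89395973e-01,
        -7.44795833e-02],
       [ 1.03230001e-03, -2.89396893e-01,  9.57208636e-01,
        -1.42310065e-01],
       [ 9.99999012e-01, -6.14248523e-04, -1.26415555e-03,
        -1.57335500e-03],
       [ 0.00000000e+00,  0.00000000e+00,  0.00000000e+00,
         1.00000000e+00]])}
```

View pics/top0.png

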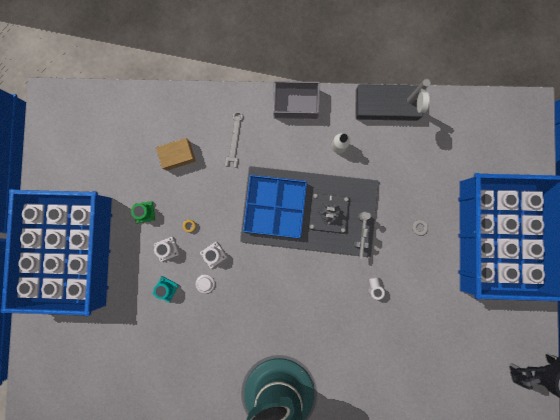

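View pics/scene0.png

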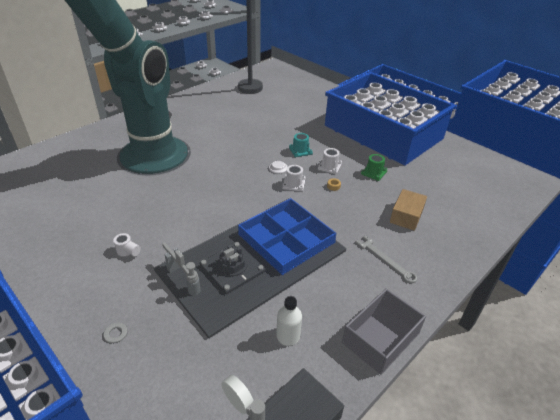

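View pics/wrist0.png

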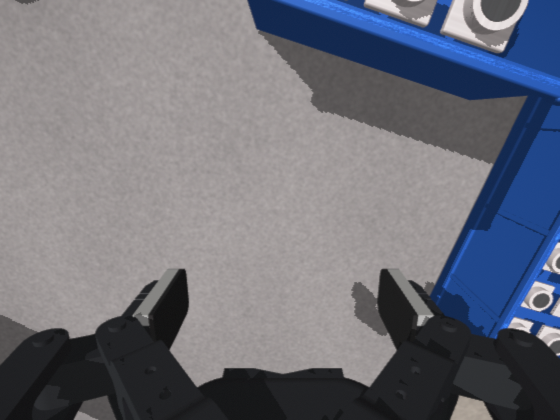

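```bash
cat > h.py <<'E'
from station import sense, capture, camera_info, hand_in
import cv2,numpy as np
from scipy.spatial.transform import Rotation as R
def pose():
    s=sense(); q=s['eef_rot']; return np.array(s['ee_pos']),R.from_quat([q[1],q[2],q[3],q[0]])
def cam(n,pr=None):
    ci=camera_info(n)
    if n!='wrist': return ci['K'],np.array(ci['world_from_camera'])
    p,r=pr or pose(); T=np.eye(4);T[:3,:3]=r.as_matrix();T[:3,3]=p
    return ci['K'],T@ci['tool_from_camera']
def ray(K,T,uv,z):
    uv=np.atleast_2d(np.array(uv,float)); d=np.c_[(uv[:,0]-K[0,2])/K[0,0],(uv[:,1]-K[1,2])/K[1,1],np.ones(len(uv))]@T[:3,:3].T
    o=T[:3,3]; return o+d*((z-o[2])/d[:,2])[:,None]
def proj(K,T,P):
    P=np.atleast_2d(np.array(P,float)); c=(P-T[:3,3])@T[:3,:3]; return c[:,:2]/c[:,2:]*[K[0,0],K[1,1]]+[K[0,2],K[1,2]]
def cloud(K,T,d):
    v,u=np.mgrid[:d.shape[0],:d.shape[1]]
    c=np.stack([(u-K[0,2])/K[0,0]*d,(v-K[1,2])/K[1,1]*d,d],-1); P=c@T[:3,:3].T+T[:3,3]; P[d<=0]=np.nan; return P
def snap(n,name):
    pr=pose(); im,d=capture(n); K,T=cam(n,pr); cv2.imwrite(f'pics/{name}.png',np.ascontiguousarray(im[:,:,::-1])); return im,d,K,T
def goto(P,yaw_z=None,n=None):
    """print the tool-frame shift (cm) & yaw (deg about tool y) to TCP world P with tool z axis at heading yaw_z (deg, mod 180)"""
    p,r=pose(); s=r.as_matrix().T@(np.array(P)-p)*100
    M=r.as_matrix(); print('tool x',M[:,0].round(3),'y',M[:,1].round(3),'z',M[:,2].round(3)); print('p',p.round(4),'shift cm',s.round(2))
    if yaw_z is not None:
        cur=np.degrees(np.arctan2(M[1,2],M[0,2])); dz=(yaw_z-cur+90)%180-90
        print('cur heading z',round(cur,2),'world turn',round(dz,2),'-> ry(tool) if y down =',round(-dz,2))
        tr=(R.from_euler('z',dz,degrees=True).as_matrix())
    # tilt correction
    t=np.cross(M[:,1],[0,0,-1]); print('tilt corr rotvec tool deg',np.degrees(M.T@t).round(2))
E
python3 - <<'E'
import cv2
im=cv2.imread('pics/top0.png')
cv2.imwrite('pics/t0a.png',cv2.resize(im[180:320,110:250],None,fx=5,fy=4.2,interpolation=cv2.INTER_CUBIC)[:590])
cv2.imwrite('pics/t0b.png',cv2.resize(im[160:270,230:390],None,fx=5,fy=5,interpolation=cv2.INTER_CUBIC))
s=cv2.imread('pics/scene0.png')
cv2.imwrite('pics/s0b.png',cv2.resize(s[190:330,140:360],None,fx=3.6,fy=3.6,interpolation=cv2.INTER_CUBIC))
E
```

```text
(no output)
```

View pics/t0a.png

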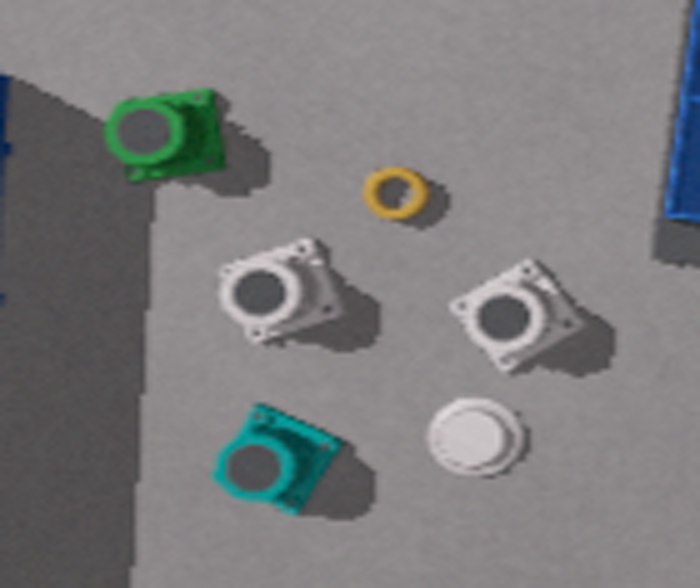

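View pics/t0b.png

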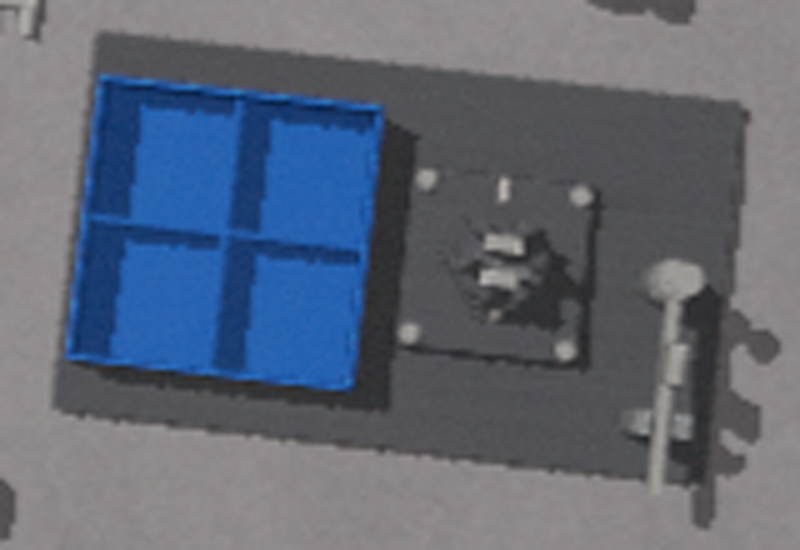

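View pics/s0b.png

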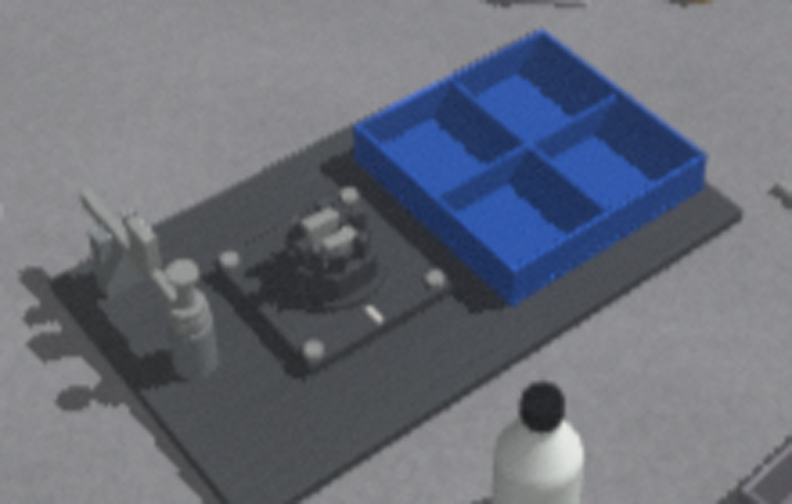

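Run:
```python
from h import *
K,T=cam('top'); im=cv2.imread('pics/top0.png')[:,:,::-1]; d=np.load('pics/top0.npy'); P=cloud(K,T,d)
hsv=cv2.cvtColor(np.ascontiguousarray(im),cv2.COLOR_RGB2HSV)
blue=(hsv[...,0]>100)&(hsv[...,0]<125)&(hsv[...,1]>120)
box=np.zeros(blue.shape,bool); box[165:250,235:320]=1
m=blue&box
z=P[...,2]; print('tray z hist',np.nanpercentile(z[m],[5,25,50,75,95,99]))
rim=m&(z>0.038); xy=P[rim][:,:2]; (c,wh,a)=cv2.minAreaRect((xy*1000).astype(np.float32)); print('rim',c,wh,a,rim.sum())
# pallet plate
g=np.zeros_like(box); g[150:275,225:395]=1
pl=g&(z>0.008)&(z<0.03); xy=P[pl][:,:2];print('plate',cv2.minAreaRect((xy*1000).astype(np.float32)), np.nanmedian(z[pl]))
pl=g&(hsv[...,2]<90)&(z<0.03)
# housings
for (u,v) in [(165,248),(212,255),(143,211),(165,289),(376,288)]:
    w=np.zeros_like(box); w[v-20:v+20,u-20:u+20]=1
    t=w&(z>0.045); xy=(P[t][:,:2]*1000).astype(np.float32); c,r=cv2.minEnclosingCircle(xy)
    fl=w&(z>0.005); fx=(P[fl][:,:2]*1000).astype(np.float32)
    print((u,v),np.nanmax(z[w]).round(4),'top circ',c,r,'flange rect',cv2.minAreaRect(fx),t.sum())
# post
t=g&(z>0.09); print('post',P[t].mean(0),t.sum())
```

```text
tray z hist [0.01113263 0.01398966 0.01606596 0.01887192 0.04498755 0.04809873]
rim (573.241943359375, 28.078903198242188) (175.9401092529297, 175.8231964111328) 84.97235107421875 437
plate ((586.6336059570312, -77.70925903320312), (340.8461608886719, 520.04248046875), 1.503554105758667) 0.013597520395211005
(165, 248) 0.0614 top circ (432.5799560546875, 365.62860107421875) 24.473617553710938 flange rect ((438.27239990234375, 368.6553955078125), (115.90087127685547, 126.77083587646484), 87.74759674072266) 207
(212, 255) 0.0618 top circ (418.4946594238281, 217.05430603027344) 23.992084503173828 flange rect ((425.5050048828125, 218.53790283203125), (108.89402770996094, 103.78971862792969), 2.0209527015686035) 203
(143, 211) 0.061 top circ (546.9466552734375, 441.8783264160156) 24.780033111572266 flange rect ((546.139892578125, 447.2078552246094), (137.40110778808594, 82.4178466796875), 24.551834106445312) 204
(165, 289) 0.0642 top circ (306.82373046875, 362.96429443359375) 25.475582122802734 flange rect ((310.4339599609375, 366.57122802734375), (116.10006713867188, 122.55677032470703), 0.45242804288864136) 217
(376, 288) 0.0443 top circ (0.0, 0.0) 0.0 flange rect ((329.9673156738281, -292.368408203125), (117.68243408203125, 111.21173095703125), 5.3553972244262695) 0
post [ 0.52930175 -0.24122431  0.09505733] 52
```

Run:
```python
from h import *
K,T=cam('top'); d=np.load('pics/top0.npy'); P=cloud(K,T,d); z=P[...,2]
print('post cap',ray(K,T,[(365,216)],0.096))
for sl in [(slice(185,315),slice(0,115)),(slice(170,300),slice(460,560))]:
    q=P[sl].reshape(-1,3); q=q[q[:,2]>0.1]; print('box',q.min(0),q.max(0),np.percentile(q[:,2],95))
a=np.radians(-5.03); c=np.array([.5732,.0281]); Rz=np.array([[np.cos(a),-np.sin(a)],[np.sin(a),np.cos(a)]])
for n,l in dict(post=(0,-.273),nut=(0,-.168),keep=(-.086,-.273),b0=(-.043,-.043),b1=(-.043,.043),b2=(.043,-.043),b3=(.043,.043)).items(): print(n,c+Rz@l)
goto([0.187,-0.62,0.36],0)
```

```text
post cap [[ 0.54737973 -0.23909224  0.096     ]]
box [0.24257719 0.54147437 0.10000058] [0.59869913 0.80012605 0.13802656] 0.13099993154399195
box [ 0.32229693 -0.78859274  0.10000522] [ 0.67648096 -0.53958405  0.13621734] 0.13263390848696618
post [ 0.54926409 -0.24384866]
nut [ 0.55847021 -0.13925302]
keep [ 0.46359528 -0.23630841]
b0 [ 0.52659547 -0.01096428]
b1 [0.53413572 0.07470453]
b2 [ 0.61226428 -0.01850453]
b3 [0.61980453 0.06716428]
tool x [-0.958 -0.288  0.   ] y [-0.     0.001 -1.   ] z [ 0.288 -0.958 -0.001]
p [ 0.1868 -0.6221  0.2306] shift cm [ -0.08 -12.94  -0.22]
cur heading z -73.28 world turn 73.28 -> ry(tool) if y down = -73.28
tilt corr rotvec tool deg [0.08 0.   0.01]
```

Emit:
send_rows(moves=[[0,-4,0,0,0,0,0],[0,-4,0,0,0,0,0],[-3.5,0,-2.6,0,0,0,0],[-3.5,0,-2.6,0,0,0,0],[-3.5,0,-2.6,0,0,0,0],[-3.5,0,-2.6,0,0,0,0],[-3.5,0,-2.6,0,0,0,0],[-3.5,0,-2.6,0,0,0,0],[-3.5,0,-2.6,0,0,0,0],[-3.5,0,-2.6,0,0,0,0],[-3.5,0,-2.6,0,0,0,0],[-3.5,0,-2.6,0,0,0,0]])

```text
t: 1.35
ee_pos: [0.448, -0.2713, 0.3112]
eef_rot: [-0.103, 0.103, -0.7, 0.7]
contact_force: [0.7, -1.4, 0.6]
grip_width: 0.0853
```

Emit:
send_rows(moves=[[-1,0,-4,0,0,0,0],[-1,0,-4,0,0,0,0],[-1,0,-4,0,0,0,0],[-1,0,-4.5,0,0,0,0],[-1,0,-4.5,0,0,0,0],[-1,0,-4.5,0,0,0,0],[-1,0,-4.5,0,0,0,0],[-0.5,0,-4.5,0,0,0,0],[0,0,-4.5,0,0,0,0],[0,0,-4.5,0,0,0,0],[0,0,-4.5,0,0,0,0],[0,0,0,0,0,0,0]])

```text
t: 2.55
ee_pos: [0.3786, 0.214, 0.3117]
eef_rot: [0.106, -0.106, 0.7, -0.698]
contact_force: [0.9, 0.4, 0.6]
grip_width: 0.0857
```

Run:
```python
from h import *
im,d,K,T=snap('wrist','w1'); np.save('pics/w1.npy',d); np.save('pics/w1T.npy',T)
print(proj(K,T,[(0.4326,.3656,.055),(0.4185,.217,.055)]))
goto([.43,.36,.3])
```

```text
[[173.8157913   94.74172367]
 [292.24434103 145.23970564]]
tool x [-0.956 -0.294 -0.   ] y [-0.  0. -1.] z [ 0.294 -0.956 -0.   ]
p [0.3799 0.2109 0.3114] shift cm [ -9.17   1.14 -12.78]
tilt corr rotvec tool deg [ 0.02  0.   -0.  ]
```

View pics/w1.png

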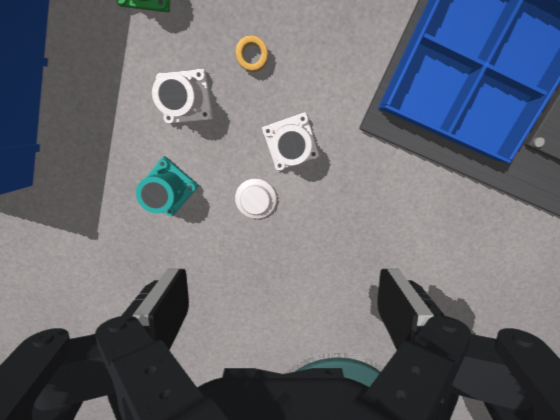

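```bash
cat >> h.py <<'E'
def housing(im,d,K,T,uv,r=45,z0=0.0,show=False):
    P=cloud(K,T,d); z=P[...,2]-z0; hsv=cv2.cvtColor(np.ascontiguousarray(im),cv2.COLOR_RGB2HSV)
    w=np.zeros(z.shape,bool); u,v=map(int,uv); w[max(0,v-r):v+r,max(0,u-r):u+r]=1
    t=w&(z>0.047)&(z<.065); c,rr=cv2.minEnclosingCircle((P[t][:,:2]*1000).astype(np.float32))
    print('top',np.round(c,1),round(rr,1),'zmed',np.nanmedian(P[t][:,2]).round(4),t.sum())
    wh=w&(hsv[...,1]<40)&(hsv[...,2]>130)&(z<.02)&(z>0.004)
    f=(P[wh]*1000)[:,:2].astype(np.float32); 
    # reproject rays onto z=9 plane
    vv,uu=np.nonzero(wh); q=ray(K,T,np.c_[uu,vv],z0+.009)[:,:2]*1000
    k=np.linalg.norm(q-c,axis=1)<48; q=q[k].astype(np.float32)
    print('flange',cv2.minAreaRect(q),len(q)); return np.array(c)/1000
E
python3 - <<'E'
from h import *
im=cv2.imread('pics/w1.png')[:,:,::-1]; d=np.load('pics/w1.npy'); K,_=cam('wrist'); T=np.load('pics/w1T.npy')
housing(im,d,K,T,(175,95)); housing(im,d,K,T,(292,145))
cv2.imwrite('pics/w1c.png',cv2.resize(cv2.imread('pics/w1.png')[50:190,130:340],None,fx=3.6,fy=3.6,interpolation=cv2.INTER_CUBIC))
E
```

```text
top [432.1 367.9] 24.4 zmed 0.0551 1469
flange ((432.29449462890625, 368.0911865234375), (61.682769775390625, 63.98918533325195), 22.758838653564453) 717
top [418.2 219.1] 24.0 zmed 0.0549 1253
flange ((418.2268371582031, 219.15538024902344), (62.02737808227539, 61.63414001464844), 35.914390563964844) 798
```

View pics/w1c.png

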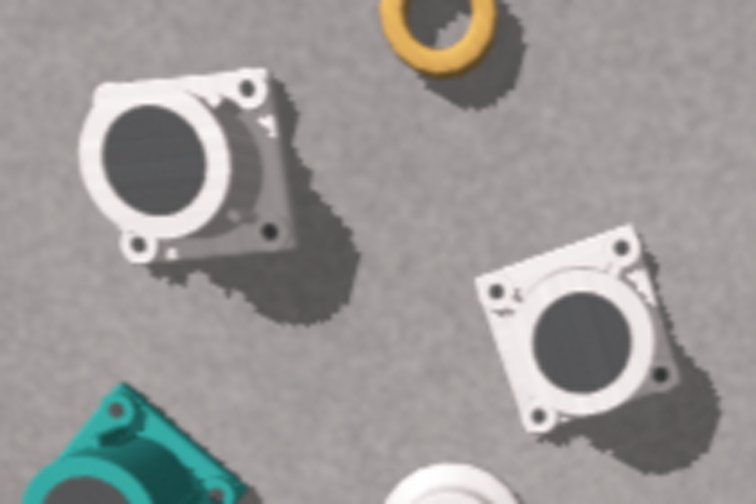

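Emit:
send_rows(moves=[[-2.4,2,-3.4,0,0,0,0],[-2.4,4,-3.4,0,0,0,0],[-2.4,4,-3.4,0,0,0,0],[-2.4,4,-3.3,0,0,0,0],[0,0,0,0,-8.4,0,0],[0,0,0,0,-8.4,0,0],[0,0,0,0,-8.4,0,0],[0,0,0,0,-8.5,0,0],[0,0,0,0,-8.5,0,0],[0,0,0,0,-8.5,0,0],[0,0,0,0,0,0,0],[0,0,0,0,0,0,0]])

```text
t: 3.8
ee_pos: [0.4298, 0.3487, 0.1864]
eef_rot: [-0.391, 0.391, -0.589, 0.589]
contact_force: [-0.8, 0.7, 0.2]
grip_width: 0.0851
```

Run:
```python
from h import *
goto([.4322,.368,.022],-22.2); print(sense()['joints'])
im,d,K,T=snap('wrist','w2'); uv=proj(K,T,[(.4322,.368,.055)])[0]; print(uv); housing(im,d,K,T,uv,80)
```

```text
tool x [-0.389 -0.921  0.001] y [-0.001 -0.001 -1.   ] z [ 0.921 -0.389 -0.   ]
p [0.4298 0.3487 0.1864] shift cm [-1.89 16.44 -0.52]
cur heading z -22.89 world turn 0.69 -> ry(tool) if y down = -0.69
tilt corr rotvec tool deg [0.01 0.   0.06]
[-0.04585685  0.54134248 -0.91326294  1.83918239  0.50194499  1.01222865
 -1.56627336]
[277.39750006 183.56238853]
top [432.  367.8] 24.1 zmed 0.0549 2428
flange ((431.7344665527344, 367.6982727050781), (62.05128860473633, 62.23583221435547), 22.812191009521484) 1260
```

Emit:
send_rows(moves=[[-1.9,3,-0.5,0,-0.7,0,0],[0,4,0,0,0,0,0],[0,4,0,0,0,0,0],[0,3,0,0,0,0,0],[0,1.4,0,0,0,0,0],[0,1,0,0,0,0,0],[0,0,0,0,0,0,0],[0,0,0,0,0,0,0]])

```text
t: 4.65
ee_pos: [0.4324, 0.3701, 0.0242]
eef_rot: [0.397, -0.395, 0.586, -0.586]
contact_force: [-0.8, 1.3, 0.9]
grip_width: 0.0855
```

Run:
```python
from h import *
goto([.4320,.3678,.022],-22.2); print(sense()['joints'])
```

```text
tool x [-0.373 -0.928 -0.002] y [ 0.002  0.001 -1.   ] z [ 0.928 -0.373  0.001]
p [0.4324 0.3701 0.0242] shift cm [0.23 0.22 0.05]
cur heading z -21.91 world turn -0.29 -> ry(tool) if y down = 0.29
tilt corr rotvec tool deg [-0.05  0.   -0.1 ]
[-0.22246392  0.77086387 -0.72499837  1.88938061  0.7302726   0.76550631
 -1.74326132]
```

Emit:
send_rows(moves=[[0.2,0.2,0,0,0,0,0],[0,0,0,0,0,0,1],[0,0,0,0,0,0,1],[0,0,0,0,0,0,1],[0,0,0,0,0,0,1],[0,0,0,0,0,0,1],[0,0,0,0,0,0,1]], squeeze=70)

```text
t: 5.35
ee_pos: [0.4317, 0.3677, 0.0218]
eef_rot: [-0.396, 0.395, -0.586, 0.586]
contact_force: [0.9, -1.2, 5.4]
grip_width: 0.0464
```

Emit:
send_rows(moves=[[0,-2,0,0,0,0,1],[0,-3,0,0,0,0,1],[0,-3,0,0,0,0,1],[0,-1,0,0,0,0,1],[0,0,0,0,0,0,1]])

```text
t: 5.85
ee_pos: [0.4316, 0.3678, 0.1118]
eef_rot: [-0.397, 0.395, -0.586, 0.586]
contact_force: [-0.7, 0.4, -3.9]
grip_width: 0.0465
```

Emit:
send_rows(moves=[[1.6,0,2.2,0,0,0,1],[2.6,0,3.5,0,0,0,1],[2.6,0,3.5,0,0,0,1],[2.6,0,3.5,0,0,0,1],[2.6,0,3.5,0,0,0,1],[2.6,0,3.5,0,0,0,1],[2.6,0,3.5,0,0,0,1],[2.0,0,2.5,0,0,0,1],[1.0,0,2,0,0,0,1],[0,0,0,0,0,0,1],[0,0,0,0,0,0,1]])

```text
t: 6.95
ee_pos: [0.6116, 0.0764, 0.1088]
eef_rot: [0.395, -0.397, 0.587, -0.585]
contact_force: [-0.0, 0.5, -3.8]
grip_width: 0.0465
```

Emit:
send_rows(moves=[[0,0,0,0,7,0,1],[0,0,0,0,7,0,1],[0,0,0,0,7,0,1],[0,0,0,0,7,0,1],[0,0,0,0,0,0,1],[0,0,0,0,0,0,1]])

```text
t: 7.55
ee_pos: [0.6118, 0.0781, 0.1104]
eef_rot: [0.244, -0.245, 0.664, -0.663]
contact_force: [-0.1, 0.2, -3.2]
grip_width: 0.0468
```

Run:
```python
from h import *
goto([.6198,.0672,.04],-50); s=sense();print(s['joints'],s['grip_width'])
im,d,K,T=snap('wrist','w3'); np.save('pics/w3.npy',d); np.save('pics/w3T.npy',T)
im,d,K,T=snap('top','t3');
cv2.imwrite('pics/t3c.png',cv2.resize(cv2.imread('pics/t3.png')[130:320,120:400],None,fx=2.8,fy=2.8))
```

```text
tool x [-0.762 -0.648  0.001] y [-0.001 -0.    -1.   ] z [ 0.648 -0.762 -0.001]
p [0.6118 0.0781 0.1104] shift cm [0.09 7.04 1.36]
cur heading z -49.6 world turn -0.4 -> ry(tool) if y down = 0.4
tilt corr rotvec tool deg [0.04 0.   0.05]
[ 0.32085106  0.67821232 -0.69885668  1.74138548  0.53113306  0.92130627
 -1.46608078] 0.0467582527439959
```

View pics/w3.png

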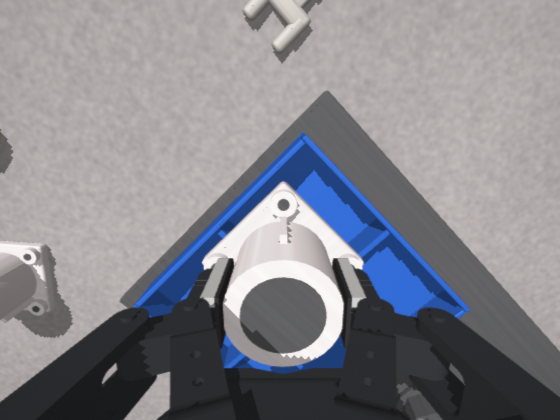

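View pics/t3c.png

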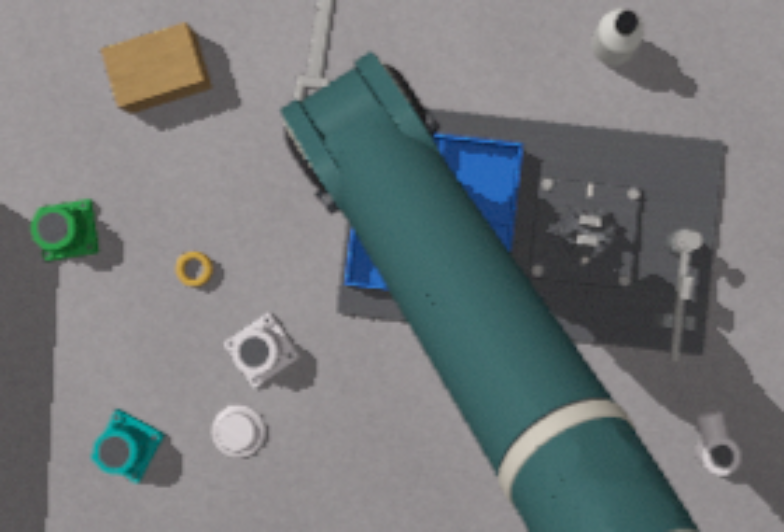

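Run:
```python
from h import *
T=np.load('pics/w3T.npy');K,_=cam('wrist')
a=np.radians(-5.03); c=np.array([.5732,.0281]); Rz=np.array([[np.cos(a),-np.sin(a)],[np.sin(a),np.cos(a)]])
print(ray(K,T,[(303,134),(467,310)],.046)); print([c+Rz@np.array(l) for l in ((.088,.088),(.088,-.088))])
```

```text
[[ 0.66734897  0.11075762  0.046     ]
 [ 0.65097273 -0.06351186  0.046     ]]
[array([0.66857671, 0.1080455 ]), array([ 0.6531455 , -0.06727671])]
```

Emit:
send_rows(moves=[[0,0,1.1,0,0.4,0,1],[0,2,0,0,0,0,1],[0,2,0,0,0,0,1],[0,1.5,0,0,0,0,1],[0,1,0,0,0,0,1],[0,0.5,0,0,0,0,1],[0,0,0,0,0,0,1]])

```text
t: 8.35
ee_pos: [0.6197, 0.0684, 0.0405]
eef_rot: [0.24, -0.241, 0.665, -0.665]
contact_force: [0.0, 0.1, -3.4]
grip_width: 0.0463
```

Run:
```python
from h import *
goto([.6185,.0699,.038],-50.2); s=sense();print(s['contact_force'],s['grip_width'])
```

```text
tool x [-0.769 -0.639  0.001] y [-0.001  0.    -1.   ] z [ 0.639 -0.769 -0.001]
p [0.6197 0.0684 0.0405] shift cm [-0.    0.25 -0.19]
cur heading z -50.28 world turn 0.08 -> ry(tool) if y down = -0.08
tilt corr rotvec tool deg [0.03 0.   0.04]
[ 0.03115474  0.13605254 -3.43221326] 0.04631425358052926
```

Emit:
send_rows(moves=[[0,0.2,-0.1,0,0,0,1],[0,0,0,0,0,0,1],[0,0,0,0,0,0,0.27],[0,0,0,0,0,0,0.27],[0,0,0,0,0,0,0.27],[0,0,0,0,0,0,0.27]])

```text
t: 8.95
ee_pos: [0.6195, 0.0693, 0.0394]
eef_rot: [-0.24, 0.24, -0.665, 0.665]
contact_force: [0.3, -0.2, 0.1]
grip_width: 0.0621
```

Emit:
send_rows(moves=[[0,-1,0,0,0,0,0.27],[0,-2,0,0,0,0,0.27],[0,-4,0,0,0,0,0.27],[0,-4,0,0,0,0,0],[0,-4,0,0,0,0,0],[0,0,0,0,0,0,0],[0,0,0,0,0,0,0]])

```text
t: 9.65
ee_pos: [0.6197, 0.0692, 0.1906]
eef_rot: [-0.241, 0.239, -0.665, 0.666]
contact_force: [-0.8, -0.8, -0.9]
grip_width: 0.0857
```

Run:
```python
from h import *
goto([.4182,.2191,.11],35.9-45)
im,d,K,T=snap('wrist','w4'); uv=proj(K,T,[(.6185,.07,.071)])[0]; print(uv); housing(im,d,K,T,uv,80,0.016)
```

```text
tool x [-0.769 -0.639 -0.002] y [ 0.003 -0.    -1.   ] z [ 0.639 -0.769  0.002]
p [0.6197 0.0692 0.1906] shift cm [  5.94   8.   -24.42]
cur heading z -50.3 world turn 41.2 -> ry(tool) if y down = -41.2
tilt corr rotvec tool deg [-0.12  0.   -0.1 ]
[282.51328784 208.61767317]
top [618.4  70.6] 24.2 zmed 0.071 2515
flange ((617.938720703125, 70.63197326660156), (62.06305694580078, 62.894264221191406), 84.2510757446289) 1328
```

View pics/w4.png

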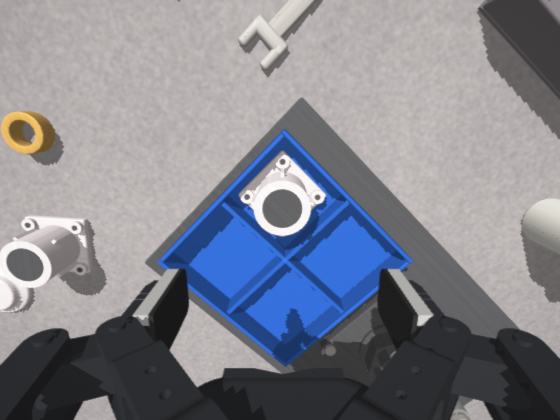

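Emit:
send_rows(moves=[[0.8,0,-3.3,0,0,0,0],[1,0,-4,0,0,0,0],[1,0,-4,0,0,0,0],[1,0,-4,0,0,0,0],[1,0,-4,0,0,0,0],[1.1,0,-5,0,0,0,0],[0,0,0,0,8.1,0,0],[0,0,0,0,8.1,0,0],[0,0,0,0,8.1,0,0],[0,0,0,0,8.1,0,0],[0,0,0,0,8.1,0,0],[0,0,0,0,8.3,0,0]])

```text
t: 10.9
ee_pos: [0.4185, 0.2171, 0.1877]
eef_rot: [0.059, -0.057, -0.704, 0.705]
contact_force: [-1.3, 0.3, 0.1]
grip_width: 0.0855
```

Emit:
send_rows(moves=[[0,0,0,0,0,0,0],[0,0,0,0,0,0,0]])

```text
t: 11.1
ee_pos: [0.4189, 0.2175, 0.1882]
eef_rot: [0.055, -0.054, -0.705, 0.705]
contact_force: [-0.6, -1.1, 0.2]
grip_width: 0.0853
```

Run:
```python
from h import *
goto([.4182,.2191,.022],35.9+45); print(sense()['joints'])
im,d,K,T=snap('wrist','w5'); uv=proj(K,T,[(.4182,.2191,.055)])[0]; print(uv); housing(im,d,K,T,uv,80)
```

```text
tool x [-0.988  0.154  0.001] y [-0.002 -0.001 -1.   ] z [-0.154 -0.988  0.001]
p [0.4189 0.2175 0.1882] shift cm [ 0.07 16.62 -0.16]
cur heading z -98.87 world turn -0.23 -> ry(tool) if y down = 0.23
tilt corr rotvec tool deg [-0.05  0.    0.09]
[ 0.05423816  0.31281453 -0.6989987   2.03032394  0.25782974  0.88682248
 -2.51148882]
[283.23872007 202.74597895]
top [418.3 218.9] 24.2 zmed 0.055 2306
flange ((418.3611145019531, 219.09686279296875), (62.66096115112305, 62.89234924316406), 36.02588653564453) 1149
```

View pics/w5.png

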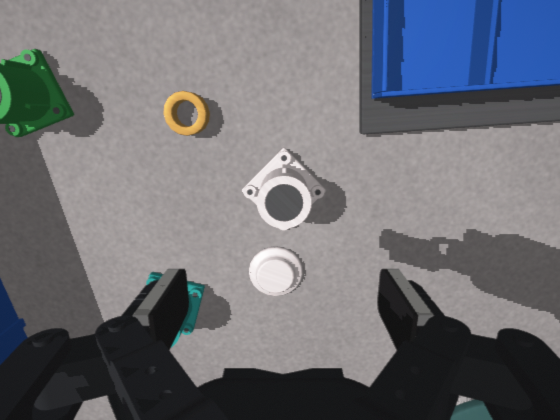

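Emit:
send_rows(moves=[[0.1,3,-0.2,0,0.2,0,0],[0,4,0,0,0,0,0],[0,4,0,0,0,0,0],[0,3,0,0,0,0,0],[0,1.6,0,0,0,0,0],[0,1,0,0,0,0,0],[0,0,0,0,0,0,0],[0,0,0,0,0,0,0]])

```text
t: 11.95
ee_pos: [0.4191, 0.2202, 0.0234]
eef_rot: [-0.057, 0.057, 0.705, -0.705]
contact_force: [0.1, 0.5, 1.1]
grip_width: 0.0859
```

Run:
```python
from h import *
goto([.4183,.2190,.022],35.9+45); print(sense()['joints'],sense()['contact_force'])
```

```text
tool x [-0.987  0.161 -0.   ] y [ 0.001  0.001 -1.   ] z [-0.161 -0.987 -0.001]
p [0.4191 0.2202 0.0234] shift cm [0.06 0.14 0.13]
cur heading z -99.24 world turn 0.14 -> ry(tool) if y down = -0.14
tilt corr rotvec tool deg [ 0.04  0.   -0.03]
[-0.13446409  0.58669418 -0.50621155  2.12611476  0.53587308  0.55315925
 -2.76675237] [0.13936253 0.47410723 1.13543849]
```

Emit:
send_rows(moves=[[0,0.1,0.1,0,0,0,0],[0,0,0,0,0,0,1],[0,0,0,0,0,0,1],[0,0,0,0,0,0,1],[0,0,0,0,0,0,1],[0,0,0,0,0,0,1],[0,-2,0,0,0,0,1],[0,-3,0,0,0,0,1],[0,-3,0,0,0,0,1],[0,-1,0,0,0,0,1],[0,0,0,0,0,0,1]])

```text
t: 13.05
ee_pos: [0.4193, 0.2188, 0.1127]
eef_rot: [-0.057, 0.058, 0.705, -0.705]
contact_force: [0.4, -1.2, -4.6]
grip_width: 0.0468
```

Emit:
send_rows(moves=[[0,0,0,0,-8,0,1],[0,0,0,0,-8,0,1],[0,0,0,0,-8,0,1],[0,0,0,0,-8,0,1],[0,0,0,0,-8,0,1],[0,0,0,0,-8,0,1],[0,0,0,0,-1,0,1],[0,0,0,0,0,0,1],[0,0,0,0,0,0,1]])

```text
t: 13.95
ee_pos: [0.4183, 0.2186, 0.1113]
eef_rot: [-0.239, 0.24, -0.665, 0.665]
contact_force: [-0.2, -0.2, -3.6]
grip_width: 0.0462
```

Run:
```python
from h import *
goto([.5251,-.0079,.11],-50.2); print(sense()['joints'],sense()['grip_width'])
```

```text
tool x [-0.771 -0.637  0.001] y [-0.001 -0.    -1.   ] z [ 0.637 -0.771 -0.   ]
p [0.4183 0.2186 0.1113] shift cm [ 6.2   0.13 24.26]
cur heading z -50.42 world turn 0.22 -> ry(tool) if y down = -0.22
tilt corr rotvec tool deg [0.02 0.   0.06]
[ 0.13651162  0.50393891 -0.83523337  2.08194466  0.53312377  0.78083976
 -1.90975155] 0.046244142507186746
```

Emit:
send_rows(moves=[[0.6,0,2.3,0,0,0,1],[0.9,0,3.5,0,0,0,1],[0.9,0,3.5,0,0,0,1],[0.9,0,3.5,0,0,0,1],[0.9,0,3.5,0,0,0,1],[0.9,0,3.5,0,0,0,1],[0.7,0,2.7,0,0,0,1],[0.4,0,1.8,0,0,0,1],[0,0,0,0,0,0,1],[0,0,0,0,0,0,1]])

```text
t: 14.95
ee_pos: [0.5259, -0.0076, 0.1117]
eef_rot: [0.239, -0.24, 0.665, -0.665]
contact_force: [-0.3, 0.8, -3.9]
grip_width: 0.0463
```

Run:
```python
from h import *
goto([.5251,-.0079,.039],-50.2); print(sense()['joints'],sense()['grip_width'])
im,d,K,T=snap('wrist','w6')
```

```text
tool x [-0.77  -0.638  0.   ] y [-0.001  0.    -1.   ] z [ 0.638 -0.77  -0.001]
p [ 0.5259 -0.0076  0.1117] shift cm [ 0.08  7.27 -0.03]
cur heading z -50.39 world turn 0.19 -> ry(tool) if y down = -0.19
tilt corr rotvec tool deg [0.03 0.   0.02]
[ 0.57440304  0.57321462 -0.79269524  1.95966248  0.54713275  0.83591942
 -1.39894312] 0.04632505433991967
```

View pics/w6.png

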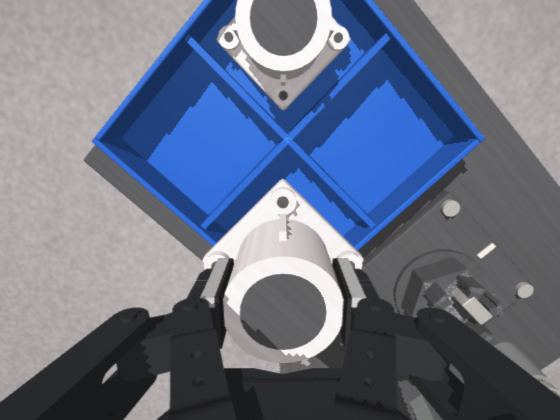

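Emit:
send_rows(moves=[[0.1,2,0,0,0,0,1],[0,2,0,0,0,0,1],[0,1.5,0,0,0,0,1],[0,1,0,0,0,0,1],[0,0.6,0,0,0,0,1],[0,0.1,0,0,0,0,1],[0,0,0,0,0,0,1]])

```text
t: 15.7
ee_pos: [0.5258, -0.0081, 0.0403]
eef_rot: [-0.24, 0.24, -0.665, 0.665]
contact_force: [0.5, 0.5, -4.3]
grip_width: 0.0464
```

Emit:
send_rows(moves=[[0,0,0,0,0,0,0.27],[0,0,0,0,0,0,0.27],[0,0,0,0,0,0,0.27],[0,-1,0,0,0,0,0.27],[0,-2,0,0,0,0,0.27],[0,-4,0,0,0,0,0.27],[0,-4,0,0,0,0,0],[0,-4,0,0,0,0,0],[0,-4,0,0,0,0,0],[0,0,0,0,0,0,0]])

```text
t: 16.7
ee_pos: [0.5286, -0.0074, 0.236]
eef_rot: [-0.244, 0.237, -0.663, 0.667]
contact_force: [-0.2, -0.8, 0.2]
grip_width: 0.0851
```

Run:
```python
from h import *
goto([.55,-.1,.23],-5.2); print(sense()['joints'],sense()['grip_width'])
im,d,K,T=snap('wrist','w7')
uv=proj(K,T,[(.5251,-.0079,.071)])[0]; housing(im,d,K,T,uv,60,.016)
uv=proj(K,T,[(.6185,.07,.071)])[0]; housing(im,d,K,T,uv,60,.016)
```

```text
tool x [-0.769 -0.639 -0.007] y [ 0.01  -0.001 -1.   ] z [ 0.639 -0.769  0.008]
p [ 0.5286 -0.0074  0.236 ] shift cm [4.28 0.64 8.49]
cur heading z -50.27 world turn 45.07 -> ry(tool) if y down = -45.07
tilt corr rotvec tool deg [-0.44  0.   -0.41]
[ 0.69143129  0.41284559 -0.92263527  1.85800181  0.38206483  1.04755479
 -1.2606262 ] 0.08512485595505859
top [525.4  -6. ] 24.2 zmed 0.0709 1869
flange ((525.3561401367188, -6.179782867431641), (62.177555084228516, 62.708255767822266), 85.10892486572266) 1033
top [618.3  70.8] 24.1 zmed 0.0711 2598
flange ((618.4063110351562, 70.49451446533203), (61.347923278808594, 62.20020294189453), 84.39264678955078) 1301
```

View pics/w7.png

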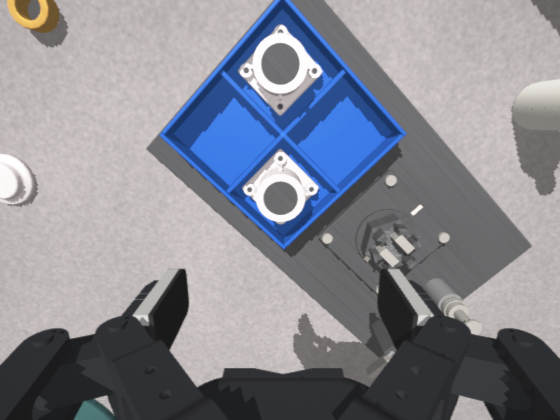

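Emit:
send_rows(moves=[[2,0,3.9,-0.4,0,-0.4,0],[2,0,3.9,0,0,0,0],[2,0,3.9,0,0,0,0],[0,0,0,0,0,0,0],[0,0,0,0,0,0,0]])

```text
t: 17.25
ee_pos: [0.5532, -0.1375, 0.2284]
eef_rot: [0.236, -0.243, 0.668, -0.663]
contact_force: [-0.8, -0.3, 0.1]
grip_width: 0.0855
```

Run:
```python
from h import *
goto([.5566,-.1363,.23],-5.2); print(sense()['joints'],sense()['grip_width'])
im,d,K,T=snap('wrist','w8'); np.save('pics/w8.npy',d); np.save('pics/w8T.npy',T)
print(proj(K,T,[(.5566,-.1363,.066)]))
cv2.imwrite('pics/w8c.png',cv2.resize(cv2.imread('pics/w8.png')[120:290,180:400],None,fx=3.5,fy=3.5,interpolation=cv2.INTER_CUBIC))
```

```text
tool x [-0.771 -0.637  0.008] y [-0.012  0.002 -1.   ] z [ 0.637 -0.771 -0.009]
p [ 0.5532 -0.1375  0.2284] shift cm [-0.34 -0.16  0.13]
cur heading z -50.42 world turn 45.22 -> ry(tool) if y down = -45.22
tilt corr rotvec tool deg [0.54 0.   0.46]
[ 0.83727409  0.49806696 -0.86357389  1.75523399  0.41828178  1.09734735
 -1.04656257] 0.0854853926803602
[[287.19775743 191.01362455]]
```

View pics/w8c.png

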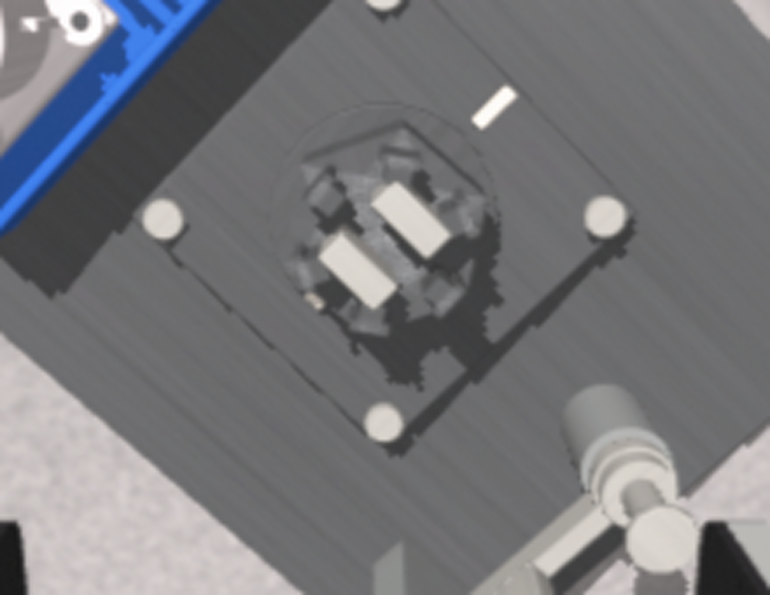

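View pics/w8.png

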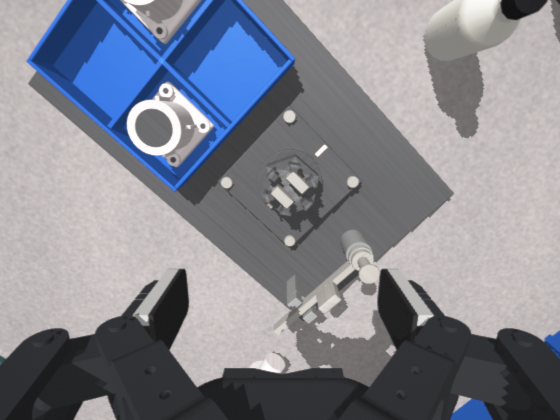

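Run:
```python
from h import *
K,_=cam('wrist');T=np.load('pics/w8T.npy');d=np.load('pics/w8.npy')
im=cv2.imread('pics/w8.png')
hsv=cv2.cvtColor(im,cv2.COLOR_BGR2HSV); w=np.zeros(d.shape,bool); w[120:250,210:370]=1
m=(w&(hsv[...,2]>165)&(hsv[...,1]<60)).astype(np.uint8)
n,l,st,ce=cv2.connectedComponentsWithStats(m)
P=cloud(K,T,d)
for i in range(1,n):
    if st[i,4]>3: print(ce[i].round(1),st[i,4],'z',np.nanmedian(P[l==i][:,2]).round(4))
f=lambda u,z: ray(K,T,u,z)[0,:2]
print('bolt zs',[P[v,u,2].round(3) for u,v in [(290,116),(226,182),(353,182),(290,241)]])
print('stud halves', [ (180+a/3.5,120+b/3.5) for a,b in [(411,219),(358,270),(315,300)]])
```

```text
[289.  120.5] 17 z 0.0274
[211.  124.7] 16 z 0.0235
[320.7 150.3] 69 z 0.0245
[296.7 181.9] 230 z 0.0655
[226.  182.1] 96 z 0.0278
[352.3 181.2] 98 z 0.0274
[281.5 196.9] 221 z 0.0656
[270.2 206. ] 6 z 0.0305
[289.1 240.5] 82 z 0.0276
[212.9 246.6] 44 z -0.0001
[358.7 246.2] 125 z 0.0503
bolt zs [np.float64(0.027), np.float64(0.028), np.float64(0.028), np.float64(0.027)]
stud halves [(297.42857142857144, 182.57142857142856), (282.2857142857143, 197.14285714285714), (270.0, 205.71428571428572)]
```

Run:
```python
from h import *
K,_=cam('wrist');T=np.load('pics/w8T.npy')
f=lambda u,z: ray(K,T,u,z)[0,:2]
a,b=f((296.9,182),.066),f((281.7,197),.066); c=(a+b)/2; print('centre',c,'half sep',np.linalg.norm(a-b))
B=[f(u,.028) for u in [(289.5,117),(226,182.1),(352.5,181.4),(289.1,240.5)]]; print('bolt mean',np.mean(B,0))
for q in B: print('bolt',q,(np.array(q)-np.mean(B,0)))
ang=lambda v: np.degrees(np.arctan2(v[1],v[0]))
L=f((320.7,150.3),.025); D=f((270.2,206),.0305)
for cc in (c,np.mean(B,0)):
  print('line ang',ang(L-cc),np.linalg.norm(L-cc),'dab',ang(D-cc),np.linalg.norm(D-cc), 'stud halves dir',ang(a-b))
```

```text
centre [ 0.55895945 -0.13689359] half sep 0.020715498845542524
bolt mean [ 0.55865608 -0.13752212]
bolt [ 0.6102097  -0.09487528] [0.05155362 0.04264684]
bolt [ 0.51525402 -0.0852853 ] [-0.04340206  0.05223682]
bolt [ 0.60237785 -0.18922992] [ 0.04372177 -0.05170781]
bolt [ 0.50678276 -0.18069796] [-0.05187332 -0.04317585]
line ang -5.9171461103220615 0.0465887637807377 dab -177.6417129026992 0.03355623284130502 stud halves dir -4.914157246039123
line ang -5.113965621672066 0.04683032331315335 dab -178.70295558964622 0.03323295779442949 stud halves dir -4.914157246039123
```

Emit:
send_rows(moves=[[0,0,0,0.5,-8.5,0.5,0],[0,0,0,0,-8.5,0,0],[0,0,0,0,-8.5,0,0],[0,0,0,0,-8.5,0,0],[0,0,0,0,-8.5,0,0],[0,0,0,0,-8.5,0,0],[0,0,0,0,-8.5,0,0],[0,0,0,0,-8.5,0,0],[0,0,0,0,-8.5,0,0],[0,0,0,0,-8.5,0,0],[0,0,0,0,0,0,0]])

```text
t: 18.4
ee_pos: [0.5537, -0.1347, 0.2294]
eef_rot: [0.628, -0.626, 0.327, -0.327]
contact_force: [0.6, -0.4, -0.4]
grip_width: 0.0857
```

Run:
```python
from h import *
goto([.5588,-.1370,.23],121.7); print(sense()['joints'],sense()['grip_width'])
```

```text
tool x [ 0.572 -0.82  -0.001] y [ 0.002  0.002 -1.   ] z [0.82  0.572 0.003]
p [ 0.5537 -0.1347  0.2294] shift cm [ 0.48 -0.06  0.28]
cur heading z 34.92 world turn 86.78 -> ry(tool) if y down = -86.78
tilt corr rotvec tool deg [-0.15  0.   -0.03]
[ 1.02549718  0.66290272 -1.20184465  1.75515449  0.66226072  1.19718064
  0.24448703] 0.08573319889761795
```

Emit:
send_rows(moves=[[0.5,0,0.3,0,0,0,0],[0,0,0,0,-8.5,0,0],[0,0,0,0,-8.5,0,0],[0,0,0,0,-8.5,0,0],[0,0,0,0,-8.5,0,0],[0,0,0,0,-8.5,0,0],[0,0,0,0,0,0,0]])

```text
t: 19.1
ee_pos: [0.5596, -0.1385, 0.2294]
eef_rot: [0.703, -0.702, 0.078, -0.08]
contact_force: [-0.4, -0.0, 0.0]
grip_width: 0.0852
```

Run:
```python
from h import *
goto([.5588,-.1370,.23],121.7); print(sense()['joints'],sense()['grip_width'])
```

```text
tool x [ 0.975 -0.222  0.002] y [ 0.002  0.002 -1.   ] z [0.222 0.975 0.002]
p [ 0.5596 -0.1385  0.2294] shift cm [-0.11 -0.06  0.13]
cur heading z 77.15 world turn 44.55 -> ry(tool) if y down = -44.55
tilt corr rotvec tool deg [-0.12  0.    0.1 ]
[ 1.07180414  0.783968   -1.34476863  1.73722588  0.79669728  1.29125277
  0.88875141] 0.08521619040911836
```

Emit:
send_rows(moves=[[-0.1,0,0.1,0,7.7,0,0],[0,3,0,0,7.7,0,0],[0,4,0,0,0,0,0],[0,3,0,0,0,0,0],[0,0,0,0,0,0,0],[0,0,0,0,0,0,0]])

```text
t: 19.7
ee_pos: [0.5594, -0.1373, 0.1305]
eef_rot: [0.686, -0.685, 0.172, -0.174]
contact_force: [0.3, 0.2, 1.5]
grip_width: 0.0858
```

Run:
```python
from h import *
goto([.5588,-.1370,.033],61.7); print(sense()['joints'],sense()['contact_force'])
im,d,K,T=snap('wrist','w9')
cv2.imwrite('pics/w9c.png',cv2.resize(cv2.imread('pics/w9.png')[100:400,120:440],None,fx=2,fy=2))
```

```text
tool x [ 0.88  -0.474  0.002] y [ 0.003  0.001 -1.   ] z [0.474 0.88  0.002]
p [ 0.5594 -0.1373  0.1305] shift cm [-0.08  9.75 -0.02]
cur heading z 61.69 world turn 0.01 -> ry(tool) if y down = -0.01
tilt corr rotvec tool deg [-0.12  0.    0.12]
[ 0.99232105  0.83640992 -1.17747973  1.81989454  0.86994463  1.11126975
  0.57144585] [0.26709748 0.23800261 1.45895357]
```

View pics/w9c.png

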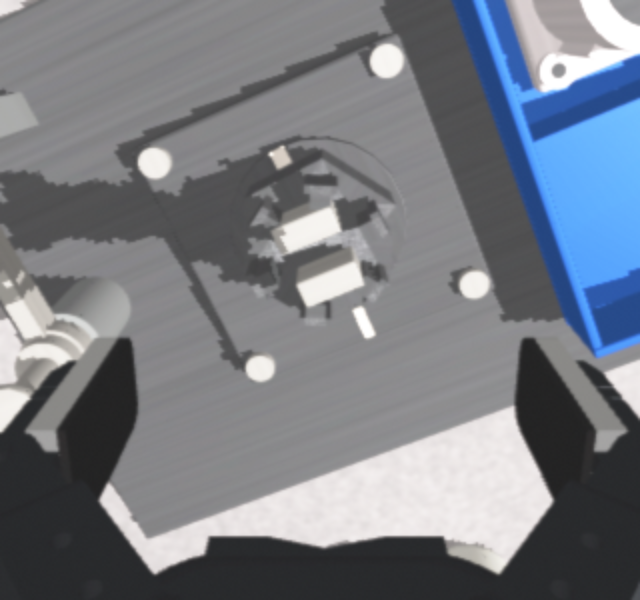

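```bash
cat >> h.py <<'E'
def nutlook(im,d,K,T,zs=0.066,win=None):
    hsv=cv2.cvtColor(np.ascontiguousarray(im),cv2.COLOR_RGB2HSV); P=cloud(K,T,d)
    near=np.hypot(P[...,0]-.5588,P[...,1]+.137)<.058
    m=(near&(hsv[...,2]>150)&(hsv[...,1]<60)).astype(np.uint8)
    n,l,st,ce=cv2.connectedComponentsWithStats(m)
    for i in range(1,n):
        if st[i,4]>4:
            z=np.nanmedian(P[l==i][:,2]); vv,uu=np.nonzero(l==i); zz=.066 if z>.055 else (.0305 if z>.0285 else .025)
            q=ray(K,T,ce[i],zz)[0]; w=q[:2]-[.5588,-.137]
            print(ce[i].round(1),st[i,4],'z',z.round(4),'xy',q[:2].round(4),'ang',np.degrees(np.arctan2(w[1],w[0])).round(1),'r',np.hypot(*w).round(4))
E
python3 - <<'E'
from h import *
im,d,K,T=snap('wrist','w9b'); nutlook(im,d,K,T)
E
```

```text
[259.4 177. ] 78 z 0.0301 xy [ 0.5272 -0.1375] ang -179.2 r 0.0316
[276.6 193.5] 15 z 0.0648 xy [ 0.5374 -0.1276] ang 156.2 r 0.0234
[281.2 224.4] 1212 z 0.0653 xy [ 0.5577 -0.1351] ang 120.9 r 0.0022
[319.1 195. ] 7 z 0.0292 xy [ 0.5613 -0.1039] ang 85.7 r 0.0332
[312.3 203. ] 36 z 0.0493 xy [ 0.5645 -0.1114] ang 77.5 r 0.0262
[249.3 207.2] 17 z 0.0654 xy [ 0.537 -0.148] ang -153.2 r 0.0245
[307.9 209.6] 23 z 0.0651 xy [ 0.557  -0.1145] ang 94.6 r 0.0226
[251.4 225. ] 8 z 0.0494 xy [ 0.5577 -0.162 ] ang -92.6 r 0.025
[306.7 244.3] 34 z 0.0653 xy [ 0.5788 -0.1266] ang 27.6 r 0.0226
[249.2 244.8] 11 z 0.065 xy [ 0.5603 -0.1616] ang -86.6 r 0.0247
[300.7 259. ] 123 z 0.0245 xy [ 0.6049 -0.1421] ang -6.3 r 0.0464
[275.7 259. ] 29 z 0.065 xy [ 0.5783 -0.1507] ang -35.0 r 0.0239
[161.8 275.9] 8 z 0.1552 xy [ 0.5513 -0.2281] ang -94.7 r 0.0914
[377. 305.] 5 z 0.1459 xy [ 0.6461 -0.1031] ang 21.2 r 0.0937
[142.5 318.8] 88 z 0.1815 xy [ 0.5738 -0.2608] ang -83.1 r 0.1247
[423.1 318.8] 89 z 0.1818 xy [ 0.6734 -0.0775] ang 27.4 r 0.1291
```

Emit:
send_rows(moves=[[-0.1,3,0,0,0,0,0],[0,3,0,0,0,0,0],[0,2,0,0,0,0,0],[0,1,0,0,0,0,0],[0,0.6,0,0,0,0,0],[0,0,0,0,0,0,0],[0,0,0,0,0,0,0]])

```text
t: 20.5
ee_pos: [0.559, -0.1371, 0.0347]
eef_rot: [0.686, -0.685, 0.171, -0.174]
contact_force: [-0.5, -0.1, 0.2]
grip_width: 0.0856
```

Run:
```python
from h import *
goto([.5586,-.1370,.034],61.7); print(sense()['joints'],sense()['contact_force'])
K,T=cam('wrist',None);
```

```text
tool x [ 0.881 -0.472  0.003] y [ 0.004  0.001 -1.   ] z [0.472 0.881 0.002]
p [ 0.559  -0.1371  0.0347] shift cm [-0.04  0.07 -0.01]
cur heading z 61.81 world turn -0.11 -> ry(tool) if y down = 0.11
tilt corr rotvec tool deg [-0.14  0.    0.19]
[ 0.92391888  0.9430479  -1.05302119  1.86179642  1.00600458  0.98204383
  0.48624945] [-0.50867979 -0.07712162  0.20845588]
```

Emit:
send_rows(moves=[[0,0,0,0,0,0,0.3],[0,0,0,0,0,0,1],[0,0,0,0,0,0,1],[0,0,0,0,0,0,1],[0,0,0,0,0,0,1],[0,0,0,0,0,0,1]], squeeze=60)

```text
t: 21.1
ee_pos: [0.5575, -0.1393, 0.0349]
eef_rot: [-0.685, 0.687, -0.172, 0.173]
contact_force: [-5.5, -4.2, 10.0]
grip_width: 0.0525
```

Run:
```python
from h import *
goto([.5586,-.1370,.034],61.7); s=sense(); print(s['contact_force'],s['wrist_torque'],s['grip_width'])
```

```text
tool x [ 0.881 -0.473  0.002] y [ 0.001 -0.004 -1.   ] z [ 0.473  0.881 -0.003]
p [ 0.5575 -0.1393  0.0349] shift cm [-0.02  0.09  0.25]
cur heading z 61.74 world turn -0.04 -> ry(tool) if y down = 0.04
tilt corr rotvec tool deg [0.17 0.   0.14]
[-5.5012626  -4.20118557 10.00513689] [-0.86459059  1.15815915 -0.0053009 ] 0.05252590977594731
```

Emit:
send_rows(moves=[[0,0,-0.3,0,0,0,1],[0,0,0,0,2,0,1],[0,0,0,0,4,0,1],[0,0,0,0,5,0,1],[0,0,0,0,5,0,1],[0,0,0,0,0,0,1]])

```text
t: 21.7
ee_pos: [0.5577, -0.1392, 0.035]
eef_rot: [0.656, -0.654, 0.265, -0.267]
contact_force: [-0.5, 2.2, 6.3]
grip_width: 0.0527
```

Run:
```python
from h import *
goto([.5576,-.1391,.034],61.7-16); s=sense(); print(s['contact_force'],s['wrist_torque'],s['grip_width'],s['joints'])
```

```text
tool x [ 0.717 -0.697  0.003] y [ 0.004  0.001 -1.   ] z [0.697 0.717 0.004]
p [ 0.5577 -0.1392  0.035 ] shift cm [-0.01  0.1   0.  ]
cur heading z 45.82 world turn -0.12 -> ry(tool) if y down = 0.12
tilt corr rotvec tool deg [-0.2   0.    0.16]
[-0.51640229  2.21199118  6.31387033] [ 0.15422943  0.29437068 -0.14772309] 0.05271831588933594 [ 0.90505816  0.91048249 -1.00880735  1.86521535  0.96539401  0.94709537
  0.23548902]
```

Emit:
send_rows(moves=[[0,0,0,0,7,0,1],[0,0,0,0,7,0,1],[0,0,0,0,7,0,1],[0,0,0,0,7,0,1],[0,0,0,0,7,0,1],[0,0,0,0,7,0,1],[0,0,0,0,7,0,1],[0,0,0,0,0,0,1]])

```text
t: 22.5
ee_pos: [0.5585, -0.1388, 0.0349]
eef_rot: [-0.488, 0.485, -0.512, 0.514]
contact_force: [4.3, 3.4, 6.6]
grip_width: 0.0522
```

Run:
```python
from h import *
goto([.5576,-.1391,.034],-95.1); s=sense(); print(s['contact_force'],s['wrist_torque'],s['grip_width'],s['joints'])
```

```text
tool x [-0.054 -0.999 -0.002] y [ 0.006  0.001 -1.   ] z [ 0.999 -0.054  0.006]
p [ 0.5585 -0.1388  0.0349] shift cm [ 0.04  0.09 -0.09]
cur heading z -3.08 world turn 87.98 -> ry(tool) if y down = -87.98
tilt corr rotvec tool deg [-0.33  0.   -0.1 ]
[4.30033551 3.356712   6.57925497] [ 0.63819621 -0.13937881 -0.17360748] 0.05223669294269329 [ 0.81395856  0.81862298 -0.85550335  1.86965256  0.82422277  0.84569554
 -0.52449075]
```

Emit:
send_rows(moves=[[0,0,-0.1,0,7,0,1],[0,0,0,0,7,0,1],[0,0,0,0,7,0,1],[0,0,0,0,7,0,1],[0,0,0,0,7,0,1],[0,0,0,0,7,0,1],[0,0,0,0,0,0,1]])

```text
t: 23.2
ee_pos: [0.5592, -0.1391, 0.035]
eef_rot: [-0.274, 0.267, -0.653, 0.654]
contact_force: [7.7, 1.3, 2.8]
grip_width: 0.0525
```

Emit:
send_rows(moves=[[0,0,0,0,7,0,1],[0,0,0,0,7,0,1],[0,0,0,0,7,0,1],[0,0,0,0,7,0,1],[0,0,0,0,7,0,1],[0,0,0,0,7,0,1],[0,0,0,0,5,0,1],[0,0,0,0,0,0,1],[0,0,0,0,0,0,1]])

```text
t: 24.1
ee_pos: [0.5596, -0.14, 0.035]
eef_rot: [-0.008, 0.016, 0.707, -0.707]
contact_force: [6.9, 1.3, 2.3]
grip_width: 0.0522
```

Run:
```python
from h import *
goto([.5576,-.1391,.034],-95.1); s=sense(); print(s['contact_force'],s['wrist_torque'],s['grip_width'],s['joints'])
```

```text
tool x [-0.999  0.034 -0.01 ] y [ 0.01   0.001 -1.   ] z [-0.034 -0.999 -0.001]
p [ 0.5596 -0.14    0.035 ] shift cm [ 0.21  0.1  -0.08]
cur heading z -91.95 world turn -3.15 -> ry(tool) if y down = 3.15
tilt corr rotvec tool deg [ 0.06  0.   -0.59]
[6.87447551 1.28441639 2.31731561] [ 0.24082706 -1.52938723 -0.10331201] 0.052196774812454556 [ 0.58413102  0.68485628 -0.5183188   1.88407504  0.50714021  0.69511443
 -1.83662547]
```

Emit:
send_rows(moves=[[0,0,0,0,0,0,0],[0,0,0,0,0,0,0],[0,0,0,0,0,0,0],[0,-2,0,0,0,-0.6,0],[0,-4,0,0,0,0,0],[0,-4,0,0,0,0,0],[0,0,0,0,-8,0,0],[0,0,0,0,-8,0,0],[0,0,0,0,-8,0,0],[0,0,0,0,-8,0,0],[0,0,0,0,0,0,0]])

```text
t: 25.2
ee_pos: [0.5557, -0.1401, 0.1332]
eef_rot: [0.179, -0.185, 0.685, -0.682]
contact_force: [-0.7, 0.0, 0.1]
grip_width: 0.0853
```

Run:
```python
from h import *
goto([.5585,-.1385,.034],-35.1); s=sense(); print(s['contact_force'],s['joints'])
im,d,K,T=snap('wrist','w10'); nutlook(im,d,K,T); np.save('pics/w10T.npy',T)
cv2.imwrite('pics/w10c.png',cv2.resize(cv2.imread('pics/w10.png')[100:400,120:440],None,fx=2,fy=2))
```

```text
tool x [-0.867 -0.498  0.007] y [-0.009  0.002 -1.   ] z [ 0.498 -0.867 -0.006]
p [ 0.5557 -0.1401  0.1332] shift cm [-0.4   9.92  0.06]
cur heading z -60.13 world turn 25.03 -> ry(tool) if y down = -25.03
tilt corr rotvec tool deg [0.35 0.   0.41]
[-0.71432348  0.00479122  0.1294419 ] [ 0.74399895  0.59363596 -0.73734328  1.83021426  0.49145488  0.9197832
 -1.26818118]
[320.2 157.8] 142 z 0.0245 xy [ 0.6055 -0.142 ] ang -6.1 r 0.047
[288.2 168.7] 100 z 0.0299 xy [ 0.5868 -0.1245] ang 24.1 r 0.0307
[267.7 182.5] 24 z 0.0493 xy [ 0.5698 -0.1162] ang 62.2 r 0.0236
[304.7 185.4] 7 z 0.0492 xy [ 0.582  -0.1419] ang -12.0 r 0.0237
[283.4 219.3] 1601 z 0.0648 xy [ 0.5603 -0.1357] ang 40.5 r 0.002
[293.8 190.1] 14 z 0.0493 xy [ 0.5746 -0.1365] ang 1.8 r 0.0158
[269.7 192. ] 23 z 0.0651 xy [ 0.5723 -0.1183] ang 54.2 r 0.023
[302.2 193.2] 6 z 0.0656 xy [ 0.5823 -0.1374] ang -0.9 r 0.0235
[308.4 196.2] 5 z 0.0653 xy [ 0.5826 -0.142 ] ang -11.9 r 0.0243
[246.3 212.5] 15 z 0.0494 xy [ 0.5403 -0.1132] ang 127.9 r 0.0301
[267.5 249.3] 12 z 0.0655 xy [ 0.5356 -0.137 ] ang -179.9 r 0.0232
[153.8 295.9] 714 z 0.1725 xy [ 0.4613 -0.0827] ang 150.9 r 0.1116
[411.8 296.5] 723 z 0.1723 xy [ 0.5556 -0.2466] ang -91.7 r 0.1096
```

View pics/w10c.png

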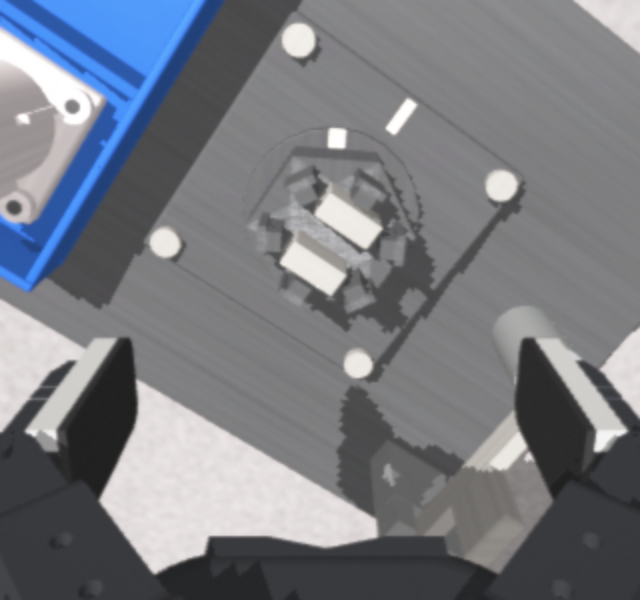

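Emit:
send_rows(moves=[[-0.35,0,0,0.3,-6.8,0.4,0],[0,0,0,0,-6.8,0,0],[0,0,0,0,-6.8,0,0],[0,0,0,0,-6.7,0,0],[0,2,0,0,0,0,0],[0,3,0,0,0,0,0],[0,0,0,0,0,0,0],[0,0,0,0,0,0,0]])

```text
t: 26.05
ee_pos: [0.5592, -0.1379, 0.0837]
eef_rot: [0.337, -0.337, 0.622, -0.621]
contact_force: [0.6, 0.5, 0.0]
grip_width: 0.0855
```

Run:
```python
from h import *
goto([.5588,-.1385,.034],-33); s=sense(); print(s['contact_force'],s['joints'])
```

```text
tool x [-0.547 -0.837 -0.001] y [-0.     0.001 -1.   ] z [ 0.837 -0.547 -0.001]
p [ 0.5592 -0.1379  0.0837] shift cm [0.08 4.97 0.  ]
cur heading z -33.14 world turn 0.14 -> ry(tool) if y down = -0.14
tilt corr rotvec tool deg [ 0.05  0.   -0.03]
[0.59008822 0.52064456 0.00499634] [ 0.76978056  0.69804815 -0.78911467  1.85228059  0.64064346  0.8662304
 -0.91610299]
```

Emit:
send_rows(moves=[[0,2,0,0,0,0,0],[0,2,0,0,0,0,0],[0,0.9,0,0,0,0,0],[0,0,0,0,0,0,0],[0,0,0,0,0,0,0.3],[0,0,0,0,0,0,1],[0,0,0,0,0,0,1],[0,0,0,0,0,0,1],[0,0,0,0,0,0,1],[0,0,0,0,0,0,1]])

```text
t: 27.05
ee_pos: [0.5599, -0.1379, 0.0364]
eef_rot: [-0.337, 0.336, -0.621, 0.622]
contact_force: [-3.7, 1.1, 8.3]
grip_width: 0.0523
```

Run:
```python
from h import *
goto([.5588,-.1385,.034],-95.2); s=sense(); print(s['contact_force'],s['wrist_torque'],s['grip_width'],s['joints'])
```

```text
tool x [-0.546 -0.838 -0.001] y [ 0.002 -0.    -1.   ] z [ 0.838 -0.546  0.001]
p [ 0.5599 -0.1379  0.0364] shift cm [ 0.11  0.24 -0.06]
cur heading z -33.09 world turn -62.11 -> ry(tool) if y down = 62.11
tilt corr rotvec tool deg [-0.08  0.   -0.04]
[-3.65859241  1.07492649  8.29480406] [0.1635425  0.66631809 0.01074446] 0.05231317537529938 [ 0.72944637  0.76034051 -0.7329367   1.8683566   0.70555461  0.79101022
 -0.96484299]
```

Emit:
send_rows(moves=[[0,0,0.1,0,4,0,1],[0,0,0,0,7,0,1],[0,0,0,0,7,0,1],[0,0,0,0,7,0,1],[0,0,0,0,7,0,1],[0,0,0,0,7,0,1],[0,0,0,0,7,0,1],[0,0,0,0,7,0,1],[0,0,0,0,5,0,1],[0,0,0,0,0,0,1],[0,0,0,0,0,0,1]])

```text
t: 28.15
ee_pos: [0.5609, -0.14, 0.0364]
eef_rot: [0.006, -0.008, -0.706, 0.708]
contact_force: [-1.9, -1.7, 6.6]
grip_width: 0.0522
```

Run:
```python
from h import *
goto([.5588,-.1385,.034],-95.2); s=sense(); print(s['contact_force'],s['wrist_torque'],s['grip_width'],s['joints'])
```

```text
tool x [-1.     0.02  -0.002] y [ 0.002 -0.002 -1.   ] z [-0.02  -1.     0.002]
p [ 0.5609 -0.14    0.0364] shift cm [ 0.22  0.24 -0.15]
cur heading z -91.14 world turn -4.06 -> ry(tool) if y down = 4.06
tilt corr rotvec tool deg [-0.11  0.   -0.12]
[-1.88192872 -1.70357684  6.62072569] [-0.55276377  0.46664545 -0.07360849] 0.052247157703762065 [ 0.56841417  0.68241951 -0.50228792  1.87570978  0.4898565   0.70556697
 -1.81013184]
```

Emit:
send_rows(moves=[[0,0,0,0,3,0,1],[0,0,0,0,0,0,1],[0,0,0,0,0,0,1]])

```text
t: 28.45
ee_pos: [0.5609, -0.1401, 0.0364]
eef_rot: [0.025, -0.026, -0.706, 0.707]
contact_force: [-2.6, -2.7, 7.4]
grip_width: 0.0525
```

Run:
```python
from h import *
goto([.5588,-.1385,.034],-95.2); s=sense(); print(s['contact_force'],s['wrist_torque'],s['grip_width'])
```

```text
tool x [-0.997  0.072 -0.002] y [ 0.002 -0.002 -1.   ] z [-0.072 -0.997  0.002]
p [ 0.5609 -0.1401  0.0364] shift cm [ 0.22  0.24 -0.15]
cur heading z -94.15 world turn -1.05 -> ry(tool) if y down = 1.05
tilt corr rotvec tool deg [-0.1   0.   -0.12]
[-2.57422046 -2.73831452  7.42306197] [-0.56030968  0.4535262  -0.08273019] 0.052490358132979247
```

Emit:
send_rows(moves=[[0,0,0,0,0,0,0],[0,0,0,0,0,0,0],[0,0,0,0,0,0,0],[0,-2,0,0,0,0,0],[0,-4,0,0,0,0,0],[0,-4,0,0,0,0,0],[0,0,0,0,-8,0,0],[0,0,0,0,-8,0,0],[0,0,0,0,-8,0,0],[0,0,0,0,-8,0,0],[0,0,0,0,-8,0,0],[0,0,0,0,0,0,0]])

```text
t: 29.65
ee_pos: [0.5602, -0.1385, 0.1345]
eef_rot: [0.219, -0.218, 0.673, -0.672]
contact_force: [-0.3, 0.0, -0.8]
grip_width: 0.0851
```

Run:
```python
from h import *
goto([.5588,-.1385,.034],-35.2); s=sense(); print(s['contact_force'],s['joints'])
im,d,K,T=snap('wrist','w11'); nutlook(im,d,K,T); np.save('pics/w11T.npy',T)
cv2.imwrite('pics/w11c.png',cv2.resize(cv2.imread('pics/w11.png')[140:290,190:370],None,fx=4,fy=4,interpolation=cv2.INTER_CUBIC))
```

```text
tool x [-0.81  -0.587 -0.001] y [ 0.001  0.001 -1.   ] z [ 0.587 -0.81  -0.001]
p [ 0.5602 -0.1385  0.1345] shift cm [ 0.12 10.05 -0.08]
cur heading z -54.06 world turn 18.86 -> ry(tool) if y down = -18.86
tilt corr rotvec tool deg [ 0.05  0.   -0.08]
[-0.27828795  0.02659465 -0.81593863] [ 0.74129289  0.59370954 -0.73892947  1.82702056  0.49391843  0.91369303
 -1.1666385 ]
[322.4 168.9] 136 z 0.0246 xy [ 0.6054 -0.142 ] ang -6.1 r 0.0469
[271.4 187.5] 17 z 0.0492 xy [ 0.5711 -0.1178] ang 57.4 r 0.0227
[307.8 194.9] 19 z 0.0492 xy [ 0.5829 -0.1442] ang -16.7 r 0.0252
[272.7 196.9] 7 z 0.065 xy [ 0.5734 -0.1188] ang 51.3 r 0.0234
[281.1 225. ] 1480 z 0.0649 xy [ 0.5606 -0.1349] ang 48.3 r 0.0028
[320.8 202.1] 88 z 0.0298 xy [ 0.5843 -0.156 ] ang -36.7 r 0.0318
[245.5 214.3] 6 z 0.0499 xy [ 0.5413 -0.1137] ang 127.0 r 0.0291
[297.8 243.2] 8 z 0.0491 xy [ 0.5458 -0.1621] ang -117.4 r 0.0283
[154.  295.3] 694 z 0.1732 xy [ 0.4614 -0.0912] ang 154.8 r 0.1076
[411.6 296. ] 713 z 0.1737 xy [ 0.5721 -0.2449] ang -82.9 r 0.1087
```

View pics/w11c.png

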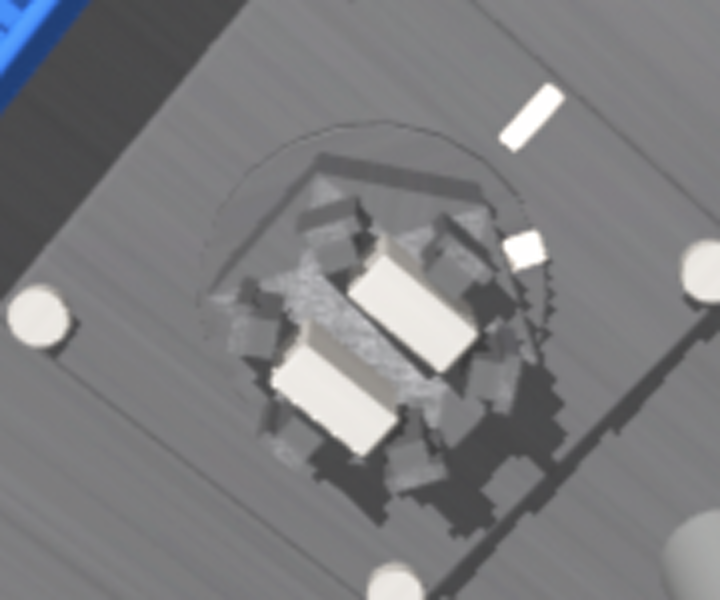

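Emit:
send_rows(moves=[[0,-4,0,0,0,0,0],[0,-3,0,0,0,0,0],[3.6,0,1.5,0,0,0,0],[3.6,0,1.5,0,0,0,0],[3.5,0,1.5,0,0,0,0],[0,0,0,0,-8.2,0,0],[0,0,0,0,-8.2,0,0],[0,0,0,0,-8.2,0,0],[0,0,0,0,-8.2,0,0],[0,0,0,0,-8.2,0,0],[0,0,0,0,-8.2,0,0],[0,0,0,0,-8.2,0,0]])

```text
t: 30.9
ee_pos: [0.5, -0.2379, 0.2046]
eef_rot: [0.515, -0.515, 0.485, -0.485]
contact_force: [-0.1, 0.3, 0.1]
grip_width: 0.0854
```

Run:
```python
from h import *
goto([.4997,-.2381,.2],84.8); s=sense(); print(s['joints'])
im,d,K,T=snap('wrist','w12'); np.save('pics/w12.npy',d); np.save('pics/w12T.npy',T)
print(proj(K,T,[(.4997,-.2381,.095),(.5495,-.2426,.096)]))
```

```text
tool x [ 0.06  -0.998 -0.   ] y [ 0.001  0.    -1.   ] z [0.998 0.06  0.001]
p [ 0.5    -0.2379  0.2046] shift cm [ 0.02  0.46 -0.03]
cur heading z 3.46 world turn 81.34 -> ry(tool) if y down = -81.34
tilt corr rotvec tool deg [-0.04  0.   -0.02]
[ 1.15164279  0.56435796 -1.02316027  1.8205654   0.54666526  1.07096373
 -0.01704895]
[[282.00408728 212.29476603]
 [342.70872622 221.39550565]]
```

View pics/w12.png

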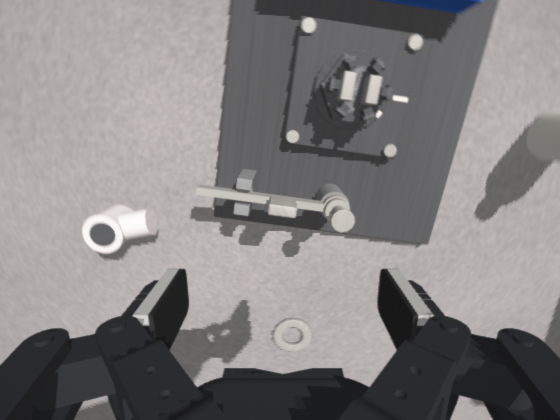

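Emit:
send_rows(moves=[[0,0,0,0,-8.1,0,0],[0,0,0,0,-8.1,0,0],[0,0,0,0,-8.1,0,0],[0,0,0,0,-8.1,0,0],[0,0,0,0,-8.1,0,0],[0,0,0,0,0,0,0]])

```text
t: 31.55
ee_pos: [0.4999, -0.2378, 0.2042]
eef_rot: [0.651, -0.649, 0.279, -0.278]
contact_force: [-0.3, -0.3, 0.9]
grip_width: 0.0852
```

Run:
```python
from h import *
goto([.4997,-.2381,.2],84.8); s=sense(); print(s['joints'])
```

```text
tool x [ 0.69  -0.724 -0.001] y [ 0.     0.002 -1.   ] z [0.724 0.69  0.001]
p [ 0.4999 -0.2378  0.2042] shift cm [ 0.01  0.42 -0.04]
cur heading z 43.6 world turn 41.2 -> ry(tool) if y down = -41.2
tilt corr rotvec tool deg [-0.08  0.   -0.05]
[ 1.23429129  0.6588404  -1.17956903  1.81653399  0.67116385  1.13804591
  0.58387167]
```

Emit:
send_rows(moves=[[0,0,0,0,-8.2,0,0],[0,0,0,0,-8.2,0,0],[0,0,0,0,-8.2,0,0],[0,0,0,0,-8.2,0,0],[0,0,0,0,-8.2,0,0],[0,0,0,0,0,0,0]])

```text
t: 32.15
ee_pos: [0.4999, -0.2378, 0.2041]
eef_rot: [0.707, -0.706, 0.034, -0.034]
contact_force: [0.5, 0.9, -0.6]
grip_width: 0.0855
```

Run:
```python
from h import *
goto([.4997,-.2381,.068],84.8); s=sense(); print(s['joints'])
im,d,K,T=snap('wrist','w13'); np.save('pics/w13.npy',d); np.save('pics/w13T.npy',T)
print(proj(K,T,[(.4997,-.2381,.095),(.5495,-.2426,.096)]))
P=cloud(K,T,d); z=P[...,2]; t=(z>.085)&(z<.1)&(np.hypot(P[...,0]-.4997,P[...,1]+.2381)<.025)
q=P[t]; print(np.median(q[:,2]),q[:,2].max(),cv2.minAreaRect((q[:,:2]*1000).astype(np.float32)))
```

```text
tool x [ 0.995 -0.095 -0.   ] y [ 0.     0.002 -1.   ] z [0.095 0.995 0.002]
p [ 0.4999 -0.2378  0.2041] shift cm [-0.02 13.61 -0.06]
cur heading z 84.53 world turn 0.27 -> ry(tool) if y down = -0.27
tilt corr rotvec tool deg [-0.09  0.   -0.  ]
[ 1.29178572  0.77096052 -1.32533283  1.81394652  0.79924677  1.22644826
  1.19826375]
[[279.69543011 209.65142553]
 [280.22249172 266.49000718]]
0.09139797767492011 0.0932977788223937 ((499.13330078125, -238.26541137695312), (9.13070011138916, 23.32581329345703), 84.49976348876953)
```

View pics/w13.png

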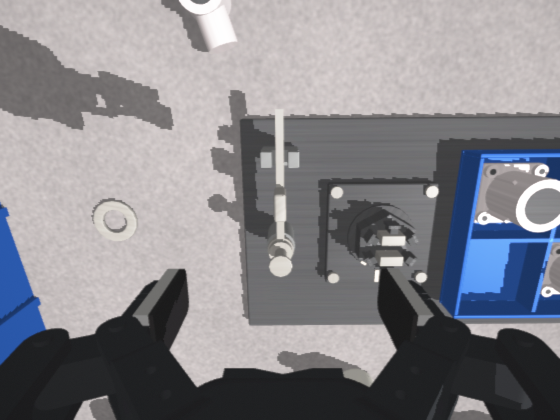

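Emit:
send_rows(moves=[[-0.1,3,0,0,-0.3,0,0],[0,4,0,0,0,0,0],[0,4,0,0,0,0,0.3],[0,2,0,0,0,0,0.5],[0,0.8,0,0,0,0,0.5],[0,0,0,0,0,0,0.5],[0,0,0,0,0,0,0.5]])

```text
t: 32.9
ee_pos: [0.5, -0.2379, 0.0678]
eef_rot: [-0.706, 0.706, -0.03, 0.032]
contact_force: [0.5, -1.0, 0.7]
grip_width: 0.0427
```

Run:
```python
from h import *
goto([.4991,-.2383,.066],84.8); s=sense(); print(s['joints'],s['contact_force'],s['grip_width'])
im,d,K,T=snap('wrist','w14')
```

```text
tool x [ 0.996 -0.087  0.002] y [ 0.002 -0.    -1.   ] z [ 0.087  0.996 -0.   ]
p [ 0.5    -0.2379  0.0678] shift cm [-0.08  0.18 -0.05]
cur heading z 85.0 world turn -0.2 -> ry(tool) if y down = 0.2
tilt corr rotvec tool deg [0.   0.   0.14]
[ 1.19141177  0.91096706 -1.14258985  1.90340239  0.99081516  1.03319451
  1.08330734] [ 0.51921533 -0.99665998  0.68495463] 0.04274382659007186
```

View pics/w14.png

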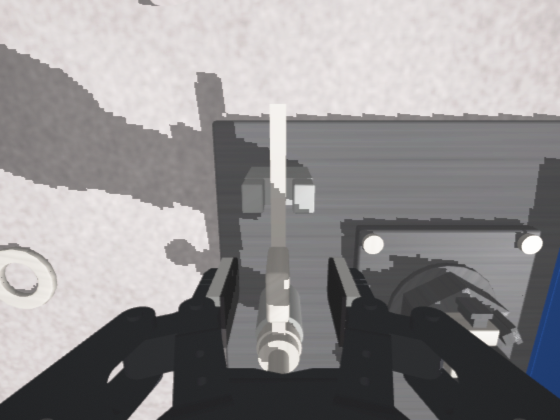

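Emit:
send_rows(moves=[[-0.1,0.1,0,0,0,0,0.6],[0,0,0,0,0,0,1],[0,0,0,0,0,0,1],[0,0,0,0,0,0,1],[0,0,0,0,0,0,1],[0,0,0,0,0,0,1]], squeeze=50)

```text
t: 33.55
ee_pos: [0.498, -0.2392, 0.066]
eef_rot: [-0.706, 0.707, -0.031, 0.031]
contact_force: [-3.0, -4.9, 5.8]
grip_width: 0.0092
```

Run:
```python
from h import *
goto([.4991,-.2383,.066],84.8); s=sense(); print(s['contact_force'],s['wrist_torque'],s['grip_width'])
```

```text
tool x [ 0.996 -0.087  0.001] y [ 0.    -0.002 -1.   ] z [ 0.087  0.996 -0.002]
p [ 0.498  -0.2392  0.066 ] shift cm [0.11 0.   0.1 ]
cur heading z 85.02 world turn -0.22 -> ry(tool) if y down = 0.22
tilt corr rotvec tool deg [0.1  0.   0.03]
[-3.02166144 -4.93946467  5.82944998] [-1.07692031  0.44875675 -0.22278028] 0.009167762014847454
```

Emit:
send_rows(moves=[[0,-0.3,-0.1,0,0,0,1],[0,-0.8,0,0,0,0,1],[0,-0.7,0,0,0,0,1],[0,-0.3,0,0,0,0,1],[0,0,0,0,0,0,1],[0,0,0,0,0,0,1]])

```text
t: 34.15
ee_pos: [0.498, -0.2392, 0.0866]
eef_rot: [-0.706, 0.707, -0.03, 0.031]
contact_force: [-0.2, -5.5, -2.7]
grip_width: 0.0093
```

Run:
```python
from h import *
goto([.4991,-.2383,.066],84.8); s=sense(); print(s['contact_force'],s['wrist_torque'],s['grip_width'],s['joints'])
im,d,K,T=snap('wrist','w15'); im,d,K,T=snap('scene','s15')
cv2.imwrite('pics/s15c.png',cv2.resize(cv2.imread('pics/s15.png')[180:330,120:360],None,fx=3.2,fy=3.2,interpolation=cv2.INTER_CUBIC))
```

```text
tool x [ 0.996 -0.086  0.001] y [ 0.001 -0.    -1.   ] z [ 0.086  0.996 -0.   ]
p [ 0.498  -0.2392  0.0866] shift cm [0.1  2.06 0.1 ]
cur heading z 85.09 world turn -0.29 -> ry(tool) if y down = 0.29
tilt corr rotvec tool deg [0.01 0.   0.06]
[-0.24978977 -5.51422023 -2.72248462] [-1.15506405 -0.2335006  -0.26592217] 0.009346251091764186 [ 1.21046621  0.88919889 -1.16975796  1.89770749  0.96178015  1.05849665
  1.10561828]
```

View pics/w15.png

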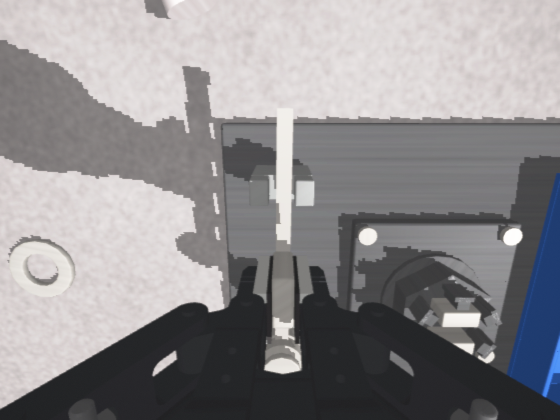

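View pics/s15c.png

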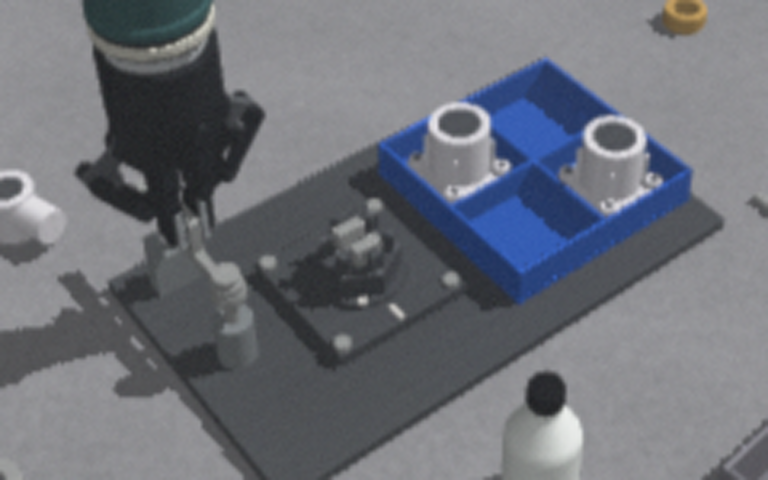

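Emit:
send_rows(moves=[[0.04,0,0.66,0,7.5,0,1],[0.04,0,0.66,0,7.5,0,1],[0.04,0,0.66,0,7.5,0,1],[0.04,0,0.66,0,7.5,0,1],[0,0,0,0,0,0,1]])

```text
t: 34.75
ee_pos: [0.5074, -0.2143, 0.0869]
eef_rot: [-0.674, 0.675, -0.212, 0.213]
contact_force: [1.4, -4.8, -2.0]
grip_width: 0.0088
```

Run:
```python
from h import *
p,r=pose(); M=r.as_matrix(); print('post est at x+.05',p+M[:,0]*.051)
s=sense(); print(p,s['contact_force'],s['wrist_torque'],s['grip_width'],s['joints']); goto(p,0)
```

```text
post est at x+.05 [ 0.54917538 -0.24354622  0.08696786]
[ 0.5073993  -0.21429306  0.08686146] [ 1.39053299 -4.82825425 -2.0331049 ] [-1.12516366 -0.51965072 -0.18130445] 0.008757053042005145 [ 1.11858162  0.81660463 -1.07873193  1.90469324  0.87943305  0.98779726
  0.58648331]
tool x [ 0.819 -0.574  0.002] y [ 0.002 -0.001 -1.   ] z [ 0.574  0.819 -0.   ]
p [ 0.5074 -0.2143  0.0869] shift cm [0. 0. 0.]
cur heading z 55.0 world turn -55.0 -> ry(tool) if y down = 55.0
tilt corr rotvec tool deg [0.01 0.   0.12]
```

Swing tracking well (post estimate steady). Continue.

Emit:
send_rows(moves=[[0.04,0,0.66,0,7.5,0,1],[0.04,0,0.66,0,7.5,0,1],[0.04,0,0.66,0,7.5,0,1],[0.04,0,0.66,0,7.5,0,1],[0,0,0,0,0,0,1]])

```text
t: 35.25
ee_pos: [0.5278, -0.1975, 0.0869]
eef_rot: [0.597, -0.596, 0.379, -0.381]
contact_force: [3.3, -6.0, -2.7]
grip_width: 0.0094
```

Emit:
send_rows(moves=[[0.04,0,0.66,0,7.5,0,1],[0.04,0,0.66,0,7.5,0,1],[0.04,0,0.66,0,7.5,0,1],[0.04,0,0.66,0,7.5,0,1],[0,0,0,0,0,0,1],[0,0,0,0,0,0,1]])

```text
t: 35.85
ee_pos: [0.5535, -0.1928, 0.0867]
eef_rot: [-0.479, 0.478, -0.52, 0.521]
contact_force: [3.7, -5.5, -3.0]
grip_width: 0.0092
```

Run:
```python
from h import *
p,r=pose(); M=r.as_matrix(); print('post est at x+.05',p+M[:,0]*.051)
s=sense(); print(p,s['contact_force'],s['wrist_torque'],s['grip_width'],s['joints']); goto(p,-5.2)
v=p[:2]-[.5493,-.2430]; print('bar dir from tcp',np.degrees(np.arctan2(v[1],v[0])), np.hypot(*v))
im,d,K,T=snap('wrist','w16')
cv2.imwrite('pics/w16.png',cv2.imread('pics/w16.png'))
```

```text
post est at x+.05 [ 0.54924432 -0.24363431  0.08671483]
[ 0.55352699 -0.19281444  0.08670586] [ 3.65118259 -5.48088855 -3.02342369] [-1.2731666  -0.79131333  0.13460421] 0.00919654478040964 [ 0.89978644  0.73557399 -0.85433576  1.82635311  0.69742762  0.90701058
 -0.36427175]
tool x [-0.084 -0.996  0.   ] y [ 0.003 -0.    -1.   ] z [ 0.996 -0.084  0.003]
p [ 0.5535 -0.1928  0.0867] shift cm [0. 0. 0.]
cur heading z -4.82 world turn -0.38 -> ry(tool) if y down = 0.38
tilt corr rotvec tool deg [-0.18  0.    0.01]
bar dir from tcp 85.1855044272328 0.05036325582929276
```

View pics/w16.png

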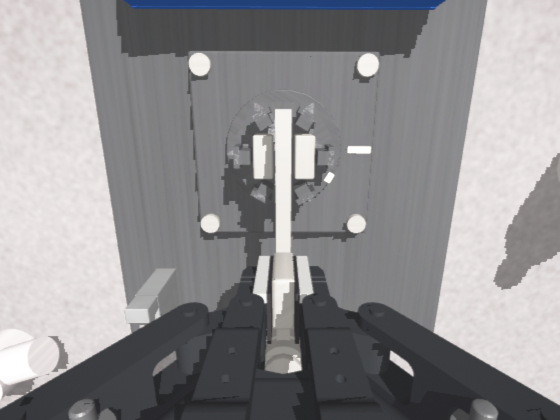

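Emit:
send_rows(moves=[[0,0.4,0,0,0.3,0,1],[0,0.5,0,0,0,0,1],[0,0.5,0,0,0,0,1],[0,0.4,0,0,0,0,1],[0,0.2,0,0,0,0,1],[0,0,0,0,0,0,1]])

```text
t: 36.5
ee_pos: [0.5537, -0.1929, 0.0665]
eef_rot: [-0.478, 0.476, -0.521, 0.523]
contact_force: [3.9, -6.1, -3.2]
grip_width: 0.009
```

Run:
```python
from h import *
s=sense(); print(s['ee_pos'],s['contact_force'],s['wrist_torque'],s['grip_width'])
im,d,K,T=snap('wrist','w17')
```

```text
[ 0.55368981 -0.19287501  0.06650115] [ 3.9342722  -6.10992084 -3.17124358] [-1.28114871 -0.8340984   0.21994281] 0.009002921900381693
```

View pics/w17.png

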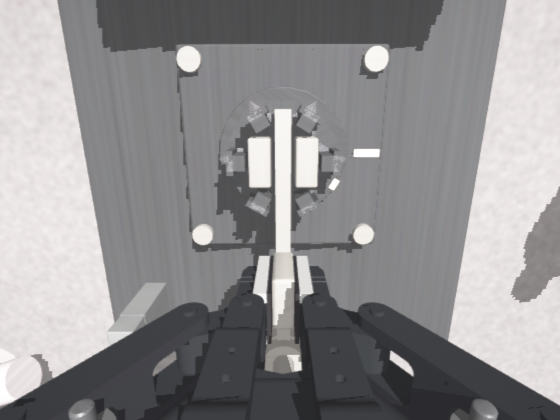

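Emit:
send_rows(moves=[[0,0.05,0,0,0,0,1],[0,0,0,0,0,0,0.7],[0,0,0,0,0,0,0.6],[0,0,0,0,0,0,0.6],[0,0,0,0,0,0,0.6],[0,-1,0,0,0,0,0.6],[0,-2,0,0,0,0,0.6],[0,-4,0,0,0,0,0.6],[0,-4,0,0,0,0,0.6],[0,-4,0,0,0,0,0.6],[0,0,0,0,0,0,0.6]])

```text
t: 37.65
ee_pos: [0.5556, -0.1921, 0.2225]
eef_rot: [-0.479, 0.475, -0.519, 0.525]
contact_force: [0.4, -0.0, 0.5]
grip_width: 0.0343
```

Run:
```python
from h import *
im,d,K,T=snap('wrist','w18'); nutlook(im,d,K,T); P=cloud(K,T,d)
# bar heights along bar, and its direction
a=np.radians(-5.2); ex=np.array([np.cos(a),np.sin(a)]); ey=np.array([-np.sin(a),np.cos(a)]); post=np.array([.5493,-.2432])
w=P[...,:2]-post; X=w@ex; Y=w@ey
t=(np.abs(X)<.012)&(Y>.065)&(Y<.13)&(P[...,2]>.055)&(P[...,2]<.1)
for y0 in np.arange(.066,.128,.01):
    k=t&(np.abs(Y-y0)<.004)&(np.abs(X)<.003); print(round(y0,3),np.nanmedian(P[k][:,2]).round(4),k.sum())
tb=(np.abs(X)<.012)&(np.abs(Y-.05)<.02)&(P[...,2]>.08); q=P[tb]; print('tab',np.median(q[:,2]),q.mean(0),tb.sum())
```

```text
[278.5 162.4] 808 z 0.063 xy [ 0.5563 -0.1587] ang -96.4 r 0.0218
[267.  138.5] 263 z 0.0656 xy [ 0.5481 -0.1364] ang 176.8 r 0.0107
[290.1 138.4] 269 z 0.0656 xy [ 0.5688 -0.1382] ang -7.0 r 0.01
[324.8 136. ] 73 z 0.0245 xy [ 0.6054 -0.1421] ang -6.2 r 0.0469
[305.7 152.7] 43 z 0.0299 xy [ 0.5843 -0.1564] ang -37.3 r 0.0321
[230.1 278.8] 513 z 0.2483 xy [ 0.4957 -0.2726] ang -114.9 r 0.1495
[335.  277.6] 474 z 0.2481 xy [ 0.6029 -0.2816] ang -73.1 r 0.1511
0.066 0.0625 30
0.076 0.0625 50
0.086 0.0625 56
0.096 0.0628 60
0.106 0.0626 60
0.116 0.0627 54
0.126 0.0626 48
tab 0.30385261504232863 [ 0.55537554 -0.17995321  0.29060092] 5014
```

View pics/w18.png

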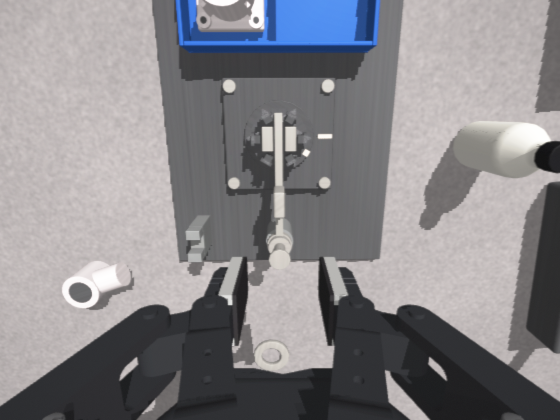

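Emit:
send_rows(moves=[[0,-3,0,0,0,0,0.6],[-4,-2,0,0,0,0,0.6],[-4,0,0,0,0,0,0.6],[-4,0,0,0,0,0,0.6],[-4,0,0,0,0,0,0.6],[0,0,0,0,0,0,0.6],[0,0,0,0,0,0,0.6]])

```text
t: 38.4
ee_pos: [0.5662, -0.0322, 0.2656]
eef_rot: [0.477, -0.478, 0.522, -0.521]
contact_force: [-0.6, -0.8, 0.3]
grip_width: 0.0335
```

Run:
```python
from h import *
im,d,K,T=snap('wrist','w19')
for c in [(.5251,-.0079,.071),(.6185,.07,.071)]:
    housing(im,d,K,T,proj(K,T,[c])[0],45,.016)
snap('top','t19'); snap('scene','s19')
cv2.imwrite('pics/s19c.png',cv2.resize(cv2.imread('pics/s19.png')[120:340,100:440],None,fx=2.3,fy=2.3,interpolation=cv2.INTER_CUBIC))
print(sense()['joint_vel'].round(3))
```

```text
top [525.3  -6.2] 24.0 zmed 0.071 1672
flange ((525.3765258789062, -6.375759124755859), (62.23916244506836, 62.05617904663086), 84.93190002441406) 951
top [618.2  70.7] 24.1 zmed 0.071 2078
flange ((618.1729736328125, 70.58578491210938), (61.67105484008789, 61.528778076171875), 84.41407775878906) 1103
[ 0.008 -0.001 -0.001 -0.003 -0.002  0.001  0.001]
```

View pics/w19.png

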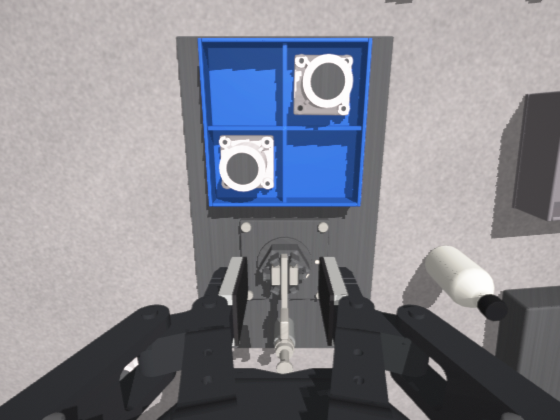

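View pics/t19.png

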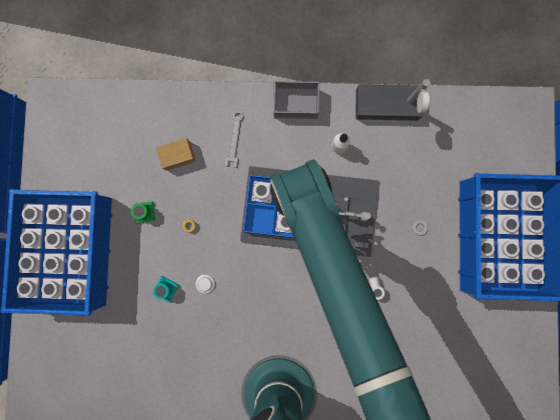

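View pics/s19c.png

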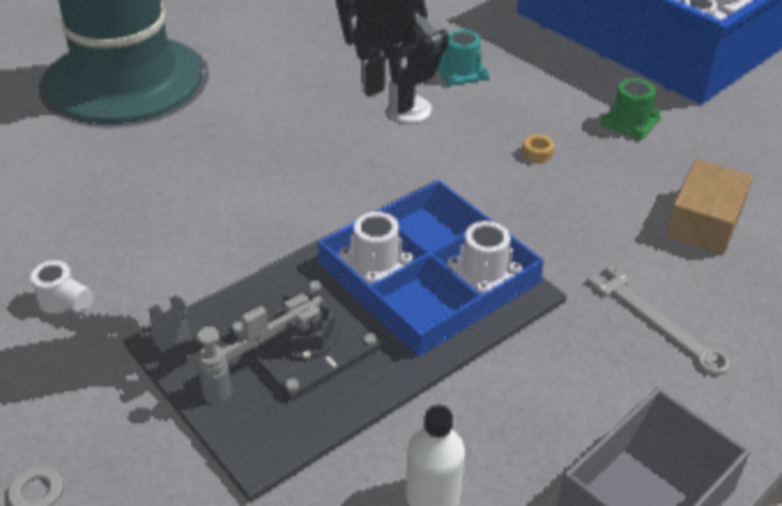

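```bash
python3 -c "
from station import hand_in; print(hand_in())"
```

```text
the job is handed in; nothing more can be done
None
```

The job is handed in after about 38 s of robot time. The hand-in gives no verdict, so what follows is from my own last pictures.

**Housings:** I found two loose white square-flanged housings on the bench and stood them upright in opposite bays (bay 3 and bay 0). Both read top height 71 mm, which is 16 mm floor plus 55 mm housing, with flanges square to the tray.

**Nut:** I tightened it in two grips, about 214° in all. The dab now sits about 31° past the white line by camera, or about 29° by gripper heading. That is roughly 4.38–4.41 rad against the target of 4.398. The slots line up with the stud's slot.

**Latch bar:** I lifted it about 20 mm, swung it 90° clockwise and let it drop. Its top reads 62.5–62.8 mm along its length against 62 mm expected, so it is down in the slots.

**Clear of the robot:** The gripper ended well clear of everything. The bench items visible in the last top view sit at their starting pixels, and the arm partly covered the elbow there.

**Disagreement:** The top camera read about 2–3 mm off in y from the wrist camera, so I worked from the wrist camera. No check failed.

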